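# Change over the battery packs between chargers and equipment

## Task

The two packs on the chargers are charged and the two in the work lamp and the radio are flat, so change them over: charged tall pack into the work lamp and charged slim pack into the radio, flat tall pack onto the rapid charger and flat slim pack onto the compact charger. Every socket is taken, so park a pack in the empty tray whenever you need room. Set each pack down without dropping or tipping it, and leave all four upright and fully home in their sockets.

Things in the scene. Friction and masses are not known exactly. Their poses are not given: they have to be found in the camera images.
- tall_flat: Tall flat battery pack: grey block 110 (x) x 56 (y) x 70 mm on a black foot 94 x 52 x 14 mm, 84 mm high in all, 0.65 kg. At the start in the lamp or radio, one gauge bar lit on top. Origin: middle of the foot's underside, z up. Grip across the 56 mm width, fingertips about 30 mm below its top, clear of the rim. Fits either way round.
- slim_flat: Slim flat battery pack: grey block 98 (x) x 56 (y) x 40 mm (upper half only 80 mm long) on a black foot 94 x 52 x 14 mm, 54 mm high in all, 0.4 kg. At the start in the lamp or radio, one gauge bar lit on top. Origin: middle of the foot's underside, z up. Grip across the 56 mm width, fingertips about 30 mm below its top, clear of the rim. Fits either way round.
- tall_charged: Tall charged battery pack: grey block 110 (x) x 56 (y) x 70 mm on a black foot 94 x 52 x 14 mm, 84 mm high in all, 0.65 kg. At the start on a charger, four gauge bars lit on top. Origin: middle of the foot's underside, z up. Grip across the 56 mm width, fingertips about 30 mm below its top, clear of the rim. Fits either way round.
- slim_charged: Slim charged battery pack: grey block 98 (x) x 56 (y) x 40 mm (upper half only 80 mm long) on a black foot 94 x 52 x 14 mm, 54 mm high in all, 0.4 kg. At the start on a charger, four gauge bars lit on top. Origin: middle of the foot's underside, z up. Grip across the 56 mm width, fingertips about 30 mm below its top, clear of the rim. Fits either way round.
- rapid_charger: Rapid charger, the bigger one: dark housing 124 mm wide with a fan hump, 52 mm high, behind the socket (x 64 to 110 mm). Fixed. Origin: at its underside, below the socket's middle; z up. Socket: open recess 110 (x) x 68 (y) mm, 12 mm deep (8 mm play round a foot), floor at z = 34 mm, rim at 46 mm. 145 mm beside the compact one on a plywood board; a power strip runs behind.
- compact_charger: Compact charger, the smaller one: dark housing 84 mm wide, hardly more than its socket, nothing above the rim. Fixed. Origin: at its underside, below the socket's middle; z up. Socket: open recess 110 (x) x 68 (y) mm, 12 mm deep (8 mm play round a foot), floor at z = 34 mm, rim at 46 mm. 145 mm beside the rapid one on the plywood board.
- work_lamp: Work lamp: black base with the socket and behind it (x 62 to 137 mm) a tilted LED head in a bracket, 146 mm wide, 110 mm high. Fixed. Origin: at its underside, below the socket's middle; z up. Socket: open recess 110 (x) x 68 (y) mm, 12 mm deep (8 mm play round a foot), floor at z = 34 mm, rim at 46 mm. 145 mm beside the radio on a grey mat.
- radio: Shop radio: grey box 136 mm wide, 100 mm high, behind (x 68 to 138 mm) a black ledge with the battery socket. Fixed. Origin: at its underside, below the socket's middle; z up. Socket: open recess 110 (x) x 68 (y) mm, 12 mm deep (8 mm play round a foot), floor at z = 34 mm, rim at 46 mm. 145 mm beside the lamp on the grey mat.
- tray: Empty grey plastic tray for parking a pack, fixed between board and mat: inside 138 (x) x 84 (y) mm, floor at z = 4 mm, walls up to z = 20 mm. Origin: middle of its underside, z up.
Mind the look-alikes: they are no part of the job. Leave any orange, red or yellow look-alike of the slim_flat alone.

How it is judged (in metres and radians):
At the end, for the whole second after the job is handed in: Each pack (tall flat: rapid charger; slim flat: compact charger; tall charged: work lamp; slim charged: radio) stands in its socket: within 13 mm of the socket's middle, its foot on the socket floor (within 4 mm), upright within 0.06 rad, released and at rest (horizontal distance between tall_flat and rapid_charger below 0.013 m and z of tall_flat in the frame of rapid_charger between 0.03 and 0.038 m and angle between each of tall_flat, slim_flat, tall_charged, slim_charged's own z axis and vertical below 0.06 rad and linear speed of each of tall_flat, slim_flat, tall_charged, slim_charged below 0.02 m/s and contact force between the fingers and tall_flat below 0.1 N and horizontal distance between slim_flat and compact_charger below 0.013 m and z of slim_flat in the frame of compact_charger between 0.03 and 0.038 m and contact force between the fingers and slim_flat below 0.1 N and horizontal distance between tall_charged and work_lamp below 0.013 m and z of tall_charged in the frame of work_lamp between 0.03 and 0.038 m and contact force between the fingers and tall_charged below 0.1 N and horizontal distance between slim_charged and radio below 0.013 m and z of slim_charged in the frame of radio between 0.03 and 0.038 m and contact force between the fingers and slim_charged below 0.1 N); the robot touches nothing.
It fails at once if a pack is tipped over (angle between any of tall_flat, slim_flat, tall_charged, slim_charged's own z axis and vertical above 0.8 rad).
It fails at once if a pack is dropped (falls free, faster than 0.8 m/s) ((linear speed of tall_flat above 0.8 m/s and contact force between the fingers and tall_flat below 0.05 N and contact force between tall_flat and the arm below 0.05 N) or (linear speed of slim_flat above 0.8 m/s and contact force between the fingers and slim_flat below 0.05 N and contact force between slim_flat and the arm below 0.05 N) or (linear speed of tall_charged above 0.8 m/s and contact force between the fingers and tall_charged below 0.05 N and contact force between tall_charged and the arm below 0.05 N) or (linear speed of slim_charged above 0.8 m/s and contact force between the fingers and slim_charged below 0.05 N and contact force between slim_charged and the arm below 0.05 N)).
It also fails if it takes over 144 s, if anything falls off the work surface, if the arm or the gripper's body presses on something with over 40 N, if the wrist force passes 120 N, or if a joint passes its speed limit or range.

## Robot

A 6-joint arm with a two-finger parallel gripper is mounted at the origin on the work surface. World frame = base frame: x ahead of the robot, y to its left, z up, the work surface at z = 0. Lengths are in mm, angles in degrees, forces in N, time in s.
With the tool pointing down it reaches from about 350 to 850 mm from the base axis. Payload 8.1 kg.
Tool frame: the origin (TCP) lies between the finger pads; the fingertips stand 17 mm ahead of it and the grasp point (between the pads) lies 2 mm behind it; z points along the fingers, y is the line along which they close (so a half turn about z gives the same grasp; the last joint's range is limited). The gripper opens to 85 mm and grips with 20 to 120 N. Pads are 22 mm wide; open, the fingers measure 114 mm over their backs; the gripper's body (76 mm by 85 mm) begins 54 mm behind the grasp point. The pads swing forward as they close: fully open they stand 13 mm farther back than shut.
Start: joints at [-80.18, 7.471, 85.268, -0, 87.261, -4.893], TCP at [152.412, -580.324, 248.292] pointing down, gripper open.
Joint ranges: [-169.43, 169.43], [-51.17, 129.36], [1.28, 143.12], [-76.62, 256.62], [0, 156.53], [-152.29, 152.29]. Speed limits (degrees/s): [136.94, 136.94, 159.86, 180, 180, 180].

## Interface

Orientations are given as [roll, pitch, yaw] about the fixed x, y, z axes, in that order (R = Rz(yaw) Ry(pitch) Rx(roll)).
In Python, from bench import sense, snapshot, hand_in, trace, place_of gives the robot as it stands.
- The arm moves only by the shell command python3 -m handwheel 'ROWS' [FORCE]. ROWS is JSON, a list of rows, each a list of 7 numbers: the opening, from -1 (shut) to 1 (fully open), then the shift along the tool's x, y, z in cm, then the turn, a rotation vector about the tool's x, y, z in rad. A call has 1 to 12 rows; each row shifts and turns the commanded pose from where the row before left it, along the tool's axes as they then stand; what a row does not reach is not made up. A row lasts 1/12 s, in which the tool goes at most 41.7 mm and 7.16 degrees, less where a joint would pass 70% of its speed; a pose out of reach is approached as far as the arm can. A call with a gripper value outside its range is refused whole. The fingers move at their own pace and stop on an object; FORCE is the grip in N (left out, the last holds). Time passes only in rows, so rows that do not move let the fingers close. It gives the time, the measured TCP pose, the force, the opening and the grip force at its end, in the units of the state.
- sense(): the state, without advancing time (a new reading comes with each control period).
- snapshot(name): name is "side" or "top" or "wrist"; returns a dict with "image" (480x640x3 uint8, red, green, blue), "intrinsics" (3x3 intrinsics, pixels), "R" (3x3) and "t" (3): a world point X has camera coordinates R X + t. Camera axes: x right, y down, z forward; pixel columns grow to the right and rows downward; lengths in mm; the calibration is good to about 2 mm. A picture is of the moment at which its call begins. There is no depth.
- hand_in(): hands the job in; it is judged then, once.
Trained networks look in a picture, given as the dict that the camera call returned (one of the last four; its "shot" number tells which), for a name from the list of things; names that differ only in an ending like _2 or _b are one class to them, and where a whole thing is asked for, a point or a joint stands for the part that bears it (a point fixed in the world has none). Each returns a list of dicts, best first, with "conf" (0 to 1); they miss things now and then, are a little off and sometimes report something else, mostly with a low value. They report only what shows in the picture. A call takes as long as a camera call. They do not tell look-alikes from the thing itself.
- trace(picture, query): "pixels" (480x640 bool, what is visible of it).
- place_of(picture, query): "location" ([x, y, z] in mm, in world coordinates, good to about 4 mm: a listed point, or the origin of a listed thing).
The state is a dict: "time": time; "joint_pos": joint angles; "qd": joint speeds; "joint_efforts": joint torques, N m; "tool_pos": TCP position; "tcp_rot": TCP orientation; "ft_force": force on the tool from outside, world axes, zero at the start; "wrist_torque": the same for the moment, N m; "finger_gap": finger opening in mm; "grip_force": force on a finger pad.
Only numpy, scipy, OpenCV 4.12 (cv2) and the standard library are available. Lean on these libraries where they do the work, as an engineer would, in place of code of your own. Each camera call takes 0.05 s, during which the arm holds its last target. There are 200 camera calls.

## Working session

There is one attempt and no reset: what is moved stays moved. The work goes in short steps, Python scripts to look and compute and a shell command to move; the robot and the scene stay as the last step left them, time stands still between calls to the robot, and variables do not carry over. Pictures are saved under pics/ and viewed, at most 14 in all, crops included, and the job is handed in when it is done.

```bash
mkdir -p pics; cat > h.py <<'E'
import numpy as np, cv2
from bench import sense, snapshot, trace, place_of
def save(p,n,crop=None,scale=1):
    im=p["image"]
    if crop: im=im[crop[1]:crop[3],crop[0]:crop[2]]
    im=cv2.resize(im,None,fx=scale,fy=scale,interpolation=cv2.INTER_CUBIC)
    cv2.imwrite(f"pics/{n}.png",im[...,::-1])
def proj(p,X):
    c=p["R"]@np.array(X,float)+p["t"]; u=p["intrinsics"]@c; return u[:2]/u[2]
def back(p,uv,z):
    d=p["R"].T@np.linalg.inv(p["intrinsics"])@np.array([uv[0],uv[1],1.]); o=-p["R"].T@p["t"]
    return o+d*(z-o[2])/d[2]
E
python3 - <<'E'
from h import *
p=snapshot("top"); save(p,"top0")
print(p["R"],p["t"])
for n in "tall_flat slim_flat tall_charged slim_charged rapid_charger compact_charger work_lamp radio tray".split():
    for r in place_of(p,n)[:4]: print(n,round(r["conf"],2),np.round(r["location"]),np.round(proj(p,r["location"])))
s=sense(); print(s["tool_pos"],s["tcp_rot"],s["time"],s["finger_gap"])
q=snapshot("side"); save(q,"side0")
E
```

```text
[[-0.02269381 -0.99965348  0.01333827]
 [-0.98662524  0.02023992 -0.16174358]
 [ 0.16141757 -0.01683045 -0.98674267]] [  3.98371851 407.68143951 890.82216375]
tall_flat 0.84 [534. 182.  38.] [220. 169.]
slim_flat 0.74 [543. 332.  38.] [139. 166.]
slim_flat 0.65 [310. 233.   2.] [195. 292.]
slim_flat 0.63 [189. 315.  -2.] [149. 360.]
slim_flat 0.59 [449.   4.  -1.] [317. 216.]
tall_charged 0.66 [ 570. -329.   47.] [494. 144.]
slim_charged 0.68 [542. 335.   0.] [144. 172.]
slim_charged 0.57 [ 545. -183.   47.] [417. 158.]
rapid_charger 0.64 [ 570. -327.   16.] [488. 149.]
rapid_charger 0.31 [ 546. -182.   13.] [413. 163.]
compact_charger 0.65 [ 544. -183.   12.] [413. 164.]
work_lamp 0.88 [542. 333.   2.] [145. 171.]
radio 0.75 [532. 188.   2.] [220. 175.]
radio 0.59 [544. 335.   4.] [143. 170.]
tray 0.83 [626.   9.  -2.] [313. 128.]
[ 152.41633083 -580.32136295  248.25921665] [-1.79998676e+02 -1.18963438e-03  1.47151499e+01] 0.5 85.4949316517103
```

View pics/top0.png

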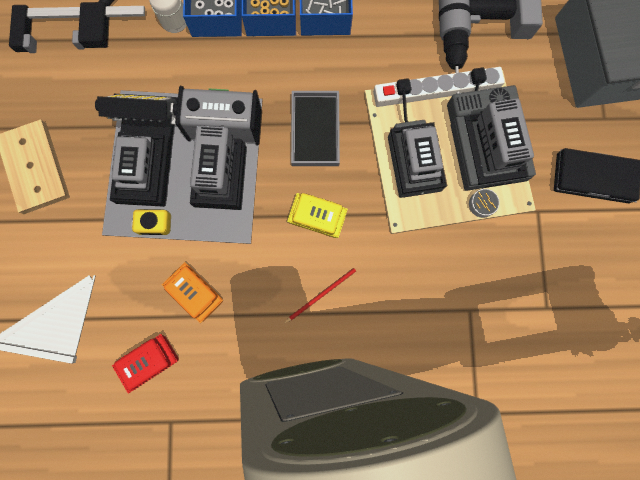

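View pics/side0.png

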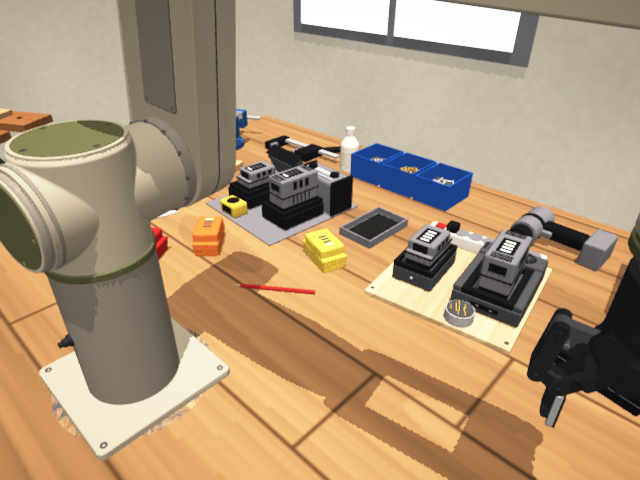

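Packs: slim_flat (132,160) in the lamp, tall_flat (212,160) in the radio, slim_charged (425,150) on the compact charger, tall_charged (510,132) on the rapid charger. Look-alikes: yellow (318,214), orange (193,291) and red (145,362), all lying loose, to be left alone. 4-cycle: slim_flat→tray, tall_charged→lamp, tall_flat→rapid, slim_charged→radio, slim_flat→compact.

```bash
cat >> h.py <<'E'
from scipy.optimize import minimize
def boxes(kind):
    f=[(94,52,0,14)]
    return f+([(110,56,14,84)] if kind=="tall" else [(98,56,14,34),(80,56,34,54)])
def corners(bx,x,y,yaw,z0):
    a,b,l,h=bx; c,s=np.cos(yaw),np.sin(yaw)
    return [(x+c*i*a/2-s*j*b/2,y+s*i*a/2+c*j*b/2,z0+k) for k in(l,h) for i,j in((-1,-1),(1,-1),(1,1),(-1,1))]
def sil(p,kind,x,y,yaw,z0,S=4):
    m=np.zeros((480*S,640*S),np.uint8)
    for bx in boxes(kind):
        q=np.array([proj(p,c) for c in corners(bx,x,y,yaw,z0)])
        cv2.fillConvexPoly(m,cv2.convexHull((q*S+S/2).astype(np.int32)),1)
    return cv2.resize(m.astype(np.float32),(640,480),interpolation=cv2.INTER_AREA)
def fit(p,kind,mask,x,y,yawdeg,z0=34):
    mk=mask.astype(np.float32)
    f=lambda v:np.abs(sil(p,kind,v[0],v[1],np.radians(v[2]),z0)-mk).sum()/mk.sum()
    r=minimize(f,[x,y,yawdeg],method="Nelder-Mead",options=dict(initial_simplex=[[x,y,yawdeg],[x+8,y,yawdeg],[x,y+8,yawdeg],[x,y,yawdeg+6]],xatol=.1,fatol=1e-4))
    return r.x,r.fun
def draw(im,p,pts,col,S):
    q=(np.array([proj(p,c) for c in pts])*S+S/2).astype(np.int32); cv2.polylines(im,[q],True,col,1,cv2.LINE_AA)
E
cat > a.py <<'E'
from h import *
p=snapshot("top"); S=4
im=cv2.resize(p["image"],None,fx=S,fy=S,interpolation=cv2.INTER_CUBIC)
for n,k,x,y,w,uv in (("slim_flat","slim",542,333,-4,(132,160)),("tall_flat","tall",532,186,-4,(212,160)),("slim_charged","slim",545,-183,10,(425,150)),("tall_charged","tall",570,-328,10,(510,132))):
    for r in trace(p,n)[:5]:
        m=r["pixels"]
        if m[uv[1],uv[0]]:
            v,e=fit(p,k,m,x,y,w); print(n,round(r["conf"],2),m.sum(),np.round(v,1),round(e,3))
            break
    for bx in boxes(k): 
        c=corners(bx,v[0],v[1],np.radians(v[2]),34); draw(im,p,c[4:],(255,0,0),S); 
for x,y,w in((542,333,-4),(532,188,-4),(544,-183,10),(570,-327,10)):
    draw(im,p,corners((110,68,34,46),x,y,np.radians(w),0)[4:],(0,255,0),S)
draw(im,p,corners((138,84,4,20),626,9,0,0)[4:],(0,255,0),S)
np.save("im.npy",im)
a=im[80*S:220*S,90*S:270*S];b=im[60*S:220*S,360*S:550*S]
cv2.imwrite("pics/a1.png",a[...,::-1]);cv2.imwrite("pics/a2.png",b[...,::-1])
E
python3 a.py
```

```text
slim_flat 0.75 2133 [542.8 332.   -3.4] 0.067
tall_flat 0.6 2779 [532.1 186.2  -3.3] 0.04
slim_charged 0.75 1927 [ 549.9 -187.1    6.9] 0.055
tall_charged 0.69 3156 [ 571.2 -333.8    9.5] 0.05
```

View pics/a1.png

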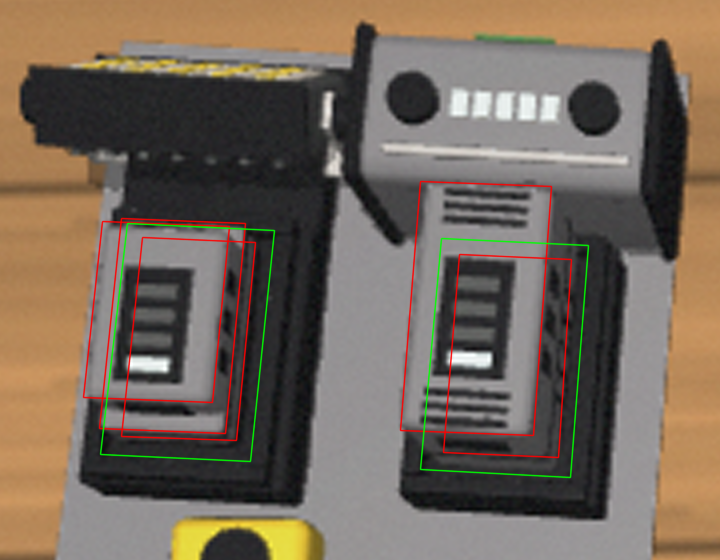

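View pics/a2.png

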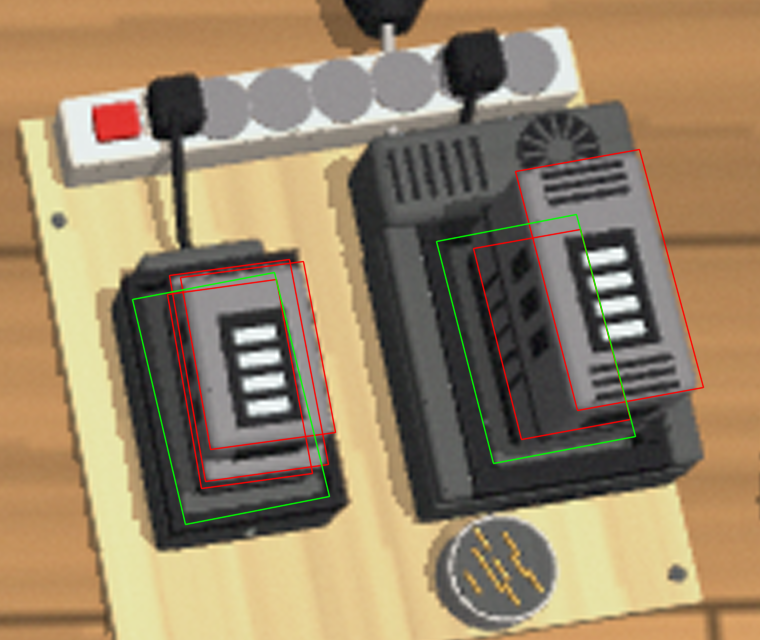

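```bash
cat > go.py <<'E'
import sys,numpy as np
from bench import sense
from scipy.spatial.transform import Rotation as Ro
x,y,z,w=map(float,sys.argv[1:5]); s=sense()
R0=Ro.from_euler("xyz",s["tcp_rot"],degrees=True)
R1=Ro.from_euler("xyz",[180,0,w],degrees=True)
rv=(R0.inv()*R1).as_rotvec(); d=R1.inv().apply(np.array([x,y,z])-s["tool_pos"])/10
print("t",s["time"],"pos",np.round(s["tool_pos"],1),"rot",np.round(s["tcp_rot"],1),"gap",round(s["finger_gap"],1))
print("turn first",np.round(rv,3),"then shift cm",np.round(d,2),"rows>=",np.ceil(max(np.linalg.norm(d)/4.0,1)))
E
python3 go.py 520 -270 290 9
```

```text
t 0.8 pos [ 152.4 -580.3  248.3] rot [180.    0.   14.7] gap 85.6
turn first [0.  0.  0.1] then shift cm [ 41.16 -24.9   -4.17] rows>= 13.0
```

```bash
python3 -m handwheel '[[1,0,0,0,0,0,0.1],[1,3.4,-2,-0.4,0,0,0],[1,3.4,-2,-0.4,0,0,0],[1,3.4,-2,-0.4,0,0,0],[1,3.4,-2,-0.4,0,0,0],[1,3.4,-2,-0.4,0,0,0],[1,3.4,-2,-0.4,0,0,0],[1,3.4,-2,-0.4,0,0,0],[1,3.4,-2,-0.4,0,0,0],[1,3.4,-2,-0.4,0,0,0],[1,3.4,-2,-0.4,0,0,0],[1,3.4,-2,-0.4,0,0,0]]' 60 
python3 -m handwheel '[[1,3,-2,0,0,0,0],[1,0.8,-0.8,0,0,0,0],[1,0,0,0,0,0,0]]'; python3 - <<'E'
from h import *
p=snapshot("wrist"); save(p,"w1"); print(sense()["tool_pos"], -p["R"].T@p["t"])
for n in "rapid_charger compact_charger slim_charged tall_charged".split():
    for r in place_of(p,n)[:2]: print(n,round(r["conf"],2),np.round(r["location"],1))
E
python3 go.py 543 332 250 -3.4
```

```text
time: 1.8
tool_pos: [488.8, -303.1, 292.8]
tcp_rot: [180.0, -0.0, 9.0]
ft_force: [-0.2, 0.1, -0.6]
finger_gap: 85.1
grip_force: 0.0
time: 2.05
tool_pos: [522.4, -268.4, 292.1]
tcp_rot: [-180.0, -0.0, 9.2]
ft_force: [-0.5, -0.2, -0.3]
finger_gap: 85.1
grip_force: 0.0
[ 521.16552738 -269.97172557  292.05672525] [ 594.16108936 -257.28536641  417.08325616]
slim_charged 0.89 [ 547.6 -186.1   46.7]
tall_charged 0.75 [ 569.6 -327.    43.6]
t 2.3 pos [ 519.7 -272.2  292.2] rot [180.    0.    8.9] gap 85.5
turn first [0.    0.    0.214] then shift cm [ -1.26 -60.45   4.22] rows>= 16.0
```

View pics/w1.png

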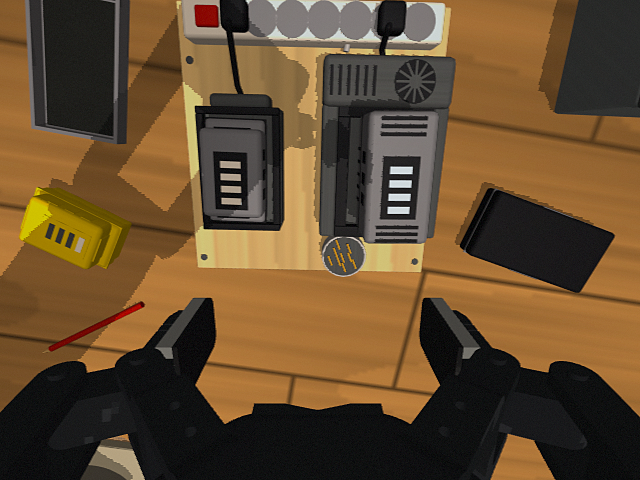

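The wrist picture shows the compact charger with the slim pack at (238,170) and the rapid one with the tall pack at (398,175), four bars lit on each; the tray is at top left and the yellow look-alike at (75,230). The choice stands, so on to the lamp.

```bash
python3 -m handwheel '[[1,0,0,0,0,0,0.107],[1,0,-3,0,0,0,0.107],[1,0,-4.1,0,0,0,0],[1,0,-4.1,0,0,0,0],[1,0,-4.1,0,0,0,0],[1,0,-4.1,0,0,0,0],[1,0,-4.1,0,0,0,0],[1,0,-4.1,0,0,0,0],[1,0,-4.1,0,0,0,0],[1,0,-4.1,0,0,0,0],[1,0,-4.1,0,0,0,0],[1,0,-4.1,0,0,0,0]]' 
python3 -m handwheel '[[1,-1,-4,0,0,0,0],[1,-3,-4,0,0,0,0],[1,-3,-4,0,0,0,0],[1,-1,-2,0,0,0,0],[1,0,0,0,0,0,0],[1,0,0,0,0,0,0]]'|head -3; cat > wf.py <<'E'
import sys
from h import *
# name kind x y yaw z0 : refine pack pose from wrist
def best(p,n,k,x,y,w,z0=34):
    u=proj(p,(x,y,z0+(84 if k=="tall" else 54))).round().astype(int); out=None
    for r in trace(p,n)[:6]:
        m=r["pixels"]
        if 0<=u[1]<480 and 0<=u[0]<640 and m[u[1],u[0]]:
            v,e=fit(p,k,m,x,y,w,z0)
            if out is None or e<out[1]: out=(np.round(v,1),round(e,3),m.sum())
    return out
if __name__=="__main__":
    n=sys.argv[1]; a=list(map(float,sys.argv[2:6])); p=snapshot("wrist")
    print(n,best(p,n,n[:4],*a)); 
    if len(sys.argv)>6: save(p,sys.argv[6])
E
python3 wf.py slim_flat 543 332 -3.4 34 w2
python3 wf.py tall_flat 532 186 -3.4 34
python3 go.py 543 332 140 -3.4
```

```text
time: 3.3
tool_pos: [542.6, 168.7, 292.6]
tcp_rot: [180.0, -0.0, -3.4]
ft_force: [1.3, -0.2, -0.7]
finger_gap: 85.8
grip_force: 0.0
time: 3.8
tool_pos: [479.9, 298.6, 292.4]
tcp_rot: [180.0, -0.0, -3.2]
slim_flat (array([543. , 331.8,  -3.6]), np.float64(0.028), np.int64(6637))
tall_flat (array([533.7, 186.1,  -4.7]), np.float64(0.037), np.int64(11159))
t 4.0 pos [480.8 297.1 292.3] rot [180.   -0.   -3.4] gap 85.6
turn first [ 0. -0. -0.] then shift cm [ 6.   -3.85 15.23] rows>= 5.0
```

View pics/w2.png

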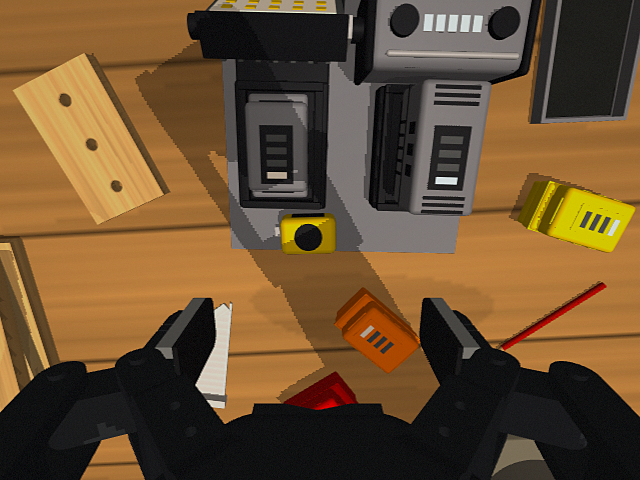

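```bash
python3 -m handwheel '[[1,1.5,-1,3.5,0,0,0],[1,1.5,-1,3.5,0,0,0],[1,1.5,-1,3.5,0,0,0],[1,1.5,-0.85,3.5,0,0,0],[1,0,0,1.2,0,0,0],[1,0,0,2.1,0,0,0],[1,0,0,2.1,0,0,0],[1,0,0,2.1,0,0,0],[1,0,0,0,0,0,0]]'|head -4
python3 go.py 543 332 76 -3.5
```

```text
time: 4.75
tool_pos: [539.8, 331.0, 72.5]
tcp_rot: [179.8, 0.4, -3.4]
ft_force: [-0.6, 0.3, -1.1]
t 4.75 pos [539.8 331.   72.5] rot [179.8   0.4  -3.4] gap 85.4
turn first [0.004 0.006 0.002] then shift cm [ 0.31 -0.12 -0.35] rows>= 1
```

```bash
python3 -m handwheel '[[1,0,0,0,0,0,0],[-0.1,0,0,0,0,0,0],[-0.1,0,0,0,0,0,0],[-0.1,0,0,0,0,0,0],[-1,0,0,0,0,0,0],[-1,0,0,0,0,0,0],[-1,0,0,0,0,0,0],[-1,0,0,0,0,0,0]]' 60
python3 go.py 543 332 150 -3.5
```

```text
time: 5.42
tool_pos: [543.7, 334.2, 80.1]
tcp_rot: [-179.9, -0.2, -3.3]
ft_force: [0.2, -2.2, 6.9]
finger_gap: 55.0
grip_force: 66.7
t 5.4167 pos [543.7 334.2  80.1] rot [-179.9   -0.2   -3.3] gap 55.0
turn first [-0.002 -0.004  0.004] then shift cm [-0.06  0.22 -6.99] rows>= 2.0
```

```bash
python3 -m handwheel '[[-1,0,0,-1,0,0,0],[-1,0,0,-2,0,0,0],[-1,0,0,-3,0,0,0],[-1,0,0,-3.5,0,0,0],[-1,0,0,-3.5,0,0,0],[-1,0,2,-3,0,0,0],[-1,0,3.5,0,0,0,0],[-1,0,3.5,0,0,0,0],[-1,0,3.5,0,0,0,0],[-1,0,3.5,0,0,0,0],[-1,0,3.5,0,0,0,0],[-1,0,2,0,0,0,0]]'
python3 - <<'E'
from h import *
p=snapshot("top"); S=4
r=trace(p,"tray")[0]; m=r["pixels"].astype(np.uint8); print(r["conf"],m.sum())
c=max(cv2.findContours(m,0,2)[0],key=cv2.contourArea); box=cv2.boxPoints(cv2.minAreaRect(c)); 
g=np.array([back(p,b,20) for b in box]); print(g.round(1),g.mean(0).round(1),[np.linalg.norm(g[i]-g[i-1]).round(1) for i in range(4)])
save(p,"lampempty",(80,70,280,220),4)
np.savez("pl.npz",**{k:p[k] for k in("image","R","t","intrinsics")})
E
python3 go.py 626 9 180 0
```

```text
time: 6.42
tool_pos: [528.9, 116.0, 237.7]
tcp_rot: [179.9, 0.0, -3.3]
ft_force: [-0.6, 0.0, -4.5]
finger_gap: 55.0
grip_force: 65.5
0.67 3498
[[693.4  49.4  20. ]
 [691.8 -43.8  20. ]
 [542.8 -39.6  20. ]
 [544.5  51.3  20. ]] [618.1   4.4  20. ] [np.float64(148.9), np.float64(93.2), np.float64(149.1), np.float64(90.9)]
t 6.5167 pos [529.4 115.9 237.8] rot [179.9  -0.   -3.5] gap 54.8
turn first [ 0.001  0.    -0.061] then shift cm [ 9.66 10.69  5.78] rows>= 4.0
```

View pics/lampempty.png

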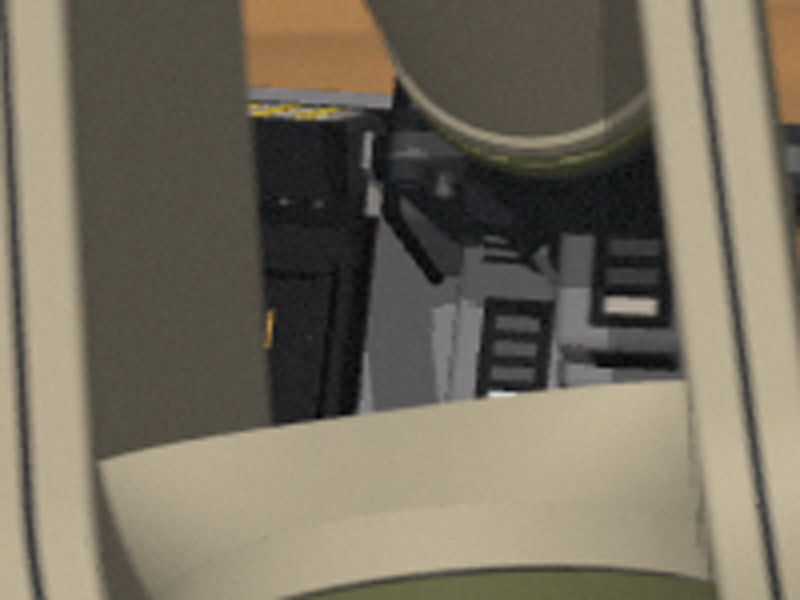

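```bash
python3 -m handwheel '[[-1,1.8,2.2,0,0,0,-0.044],[-1,3.5,3,0.5,0,0,0],[-1,3,3.5,1,0,0,0],[-1,0.8,2.4,2,0,0,0],[-1,0,0,3.5,0,0,0],[-1,0,0,3.5,0,0,0],[-1,0,0,3.5,0,0,0],[-1,0,0,2.5,0,0,0],[-1,0,0,0,0,0,0],[-1,0,0,0,0,0,0]]'
python3 go.py 620 5 48 -1
```

```text
time: 7.35
tool_pos: [609.7, 14.2, 72.6]
tcp_rot: [-180.0, 0.3, -0.7]
ft_force: [0.3, -0.4, -3.3]
finger_gap: 55.1
grip_force: 65.5
t 7.35 pos [609.7  14.2  72.6] rot [-180.     0.3   -0.7] gap 55.1
turn first [-0.001  0.004  0.005] then shift cm [1.05 0.9  2.46] rows>= 1
```

```bash
python3 -m handwheel '[[-1,1,0.9,0,0,0,0],[-1,0,0,1,0,0,0],[-1,0,0,0.6,0,0,0],[-1,0,0,0.3,0,0,0],[-1,0,0,0.2,0,0,0],[-1,0,0,0,0,0,0]]'
python3 go.py 620 5 48 -1
```

```text
time: 7.85
tool_pos: [620.5, 4.6, 52.5]
tcp_rot: [-180.0, 0.1, -0.7]
ft_force: [0.4, -0.3, -3.7]
finger_gap: 55.1
grip_force: 65.8
t 7.85 pos [620.5   4.6  52.5] rot [-1.8e+02  1.0e-01 -7.0e-01] gap 55.1
turn first [-0.     0.001  0.005] then shift cm [-0.05 -0.03  0.45] rows>= 1
```

```bash
python3 -m handwheel '[[-1,0,0,0.2,0,0,0],[-1,0,0,0.2,0,0,0],[-1,0,0,0,0,0,0]]'; python3 -m handwheel '[[-1,0,0,0.2,0,0,0],[-1,0,0,0,0,0,0]]'
```

```text
time: 8.1
tool_pos: [621.0, 4.3, 48.7]
tcp_rot: [-180.0, 0.0, -0.8]
ft_force: [0.1, 0.8, -4.6]
finger_gap: 55.0
grip_force: 65.8
time: 8.27
tool_pos: [621.0, 4.2, 46.7]
tcp_rot: [-180.0, 0.0, -0.8]
ft_force: [0.4, -0.5, -4.3]
finger_gap: 55.1
grip_force: 65.8
```

```bash
python3 -m handwheel '[[-1,0,0,0.2,0,0,0],[-1,0,0,0,0,0,0]]'|sed -n 2,4p; python3 -m handwheel '[[-1,0,0,0.2,0,0,0],[-1,0,0,0,0,0,0]]'|sed -n 2,4p
```

```text
tool_pos: [621.4, 4.2, 46.1]
tcp_rot: [180.0, -0.0, -0.8]
ft_force: [-6.3, -0.1, 4.8]
tool_pos: [621.5, 4.2, 46.1]
tcp_rot: [180.0, -0.0, -0.8]
ft_force: [-14.8, 0.0, 21.8]
```

```bash
python3 -m handwheel '[[-1,0,0,-0.3,0,0,0],[1,0,0,0,0,0,0],[1,0,0,0,0,0,0],[1,0,0,0,0,0,0],[1,0,0,0,0,0,0],[1,0,0,-2,0,0,0],[1,0,0,-4,0,0,0],[1,0,0,-4,0,0,0],[1,0,0,-4,0,0,0],[1,0,0,-4,0,0,0],[1,-3,2,0,0,0,0],[1,0,0,0,0,0,0]]'|sed -n 2,6p; python3 wf.py slim_flat 621 4 -0.8 4; python3 go.py 520 -329 200 9.5
```

```text
tool_pos: [589.7, -17.3, 229.0]
tcp_rot: [179.9, -0.2, -0.8]
ft_force: [-0.3, -0.7, -1.6]
finger_gap: 85.3
grip_force: 0.0
slim_flat (array([ 6.22e+02,  3.30e+00, -6.00e-01]), np.float64(0.022), np.int64(7181))
t 9.7 pos [590.7 -15.8 226.4] rot [ 1.8e+02 -1.0e-01 -8.0e-01] gap 85.2
turn first [ 0.    -0.001 -0.18 ] then shift cm [-12.14  29.72   2.64] rows>= 9.0
```

```bash
python3 -m handwheel '[[1,0,0,0,0,0,-0.09],[1,0,2,0,0,0,-0.09],[1,-1.5,3.7,0,0,0,0],[1,-1.5,3.7,0,0,0,0],[1,-1.5,3.7,0,0,0,0],[1,-1.5,3.7,0,0,0,0],[1,-1.5,3.7,0,0,0,0],[1,-1.5,3.7,0,0,0,0],[1,-1.5,3.5,0,0,0,0],[1,-1.6,2,0,0,0,0],[1,0,0,0,0,0,0],[1,0,0,0,0,0,0]]'|sed -n 2,6p; python3 wf.py tall_charged 571 -334 9.5 34;python3 wf.py slim_charged 548 -187 7 34; python3 go.py 571 -333 170 9.5
```

```text
tool_pos: [518.8, -329.7, 224.9]
tcp_rot: [-179.9, 0.0, 9.4]
ft_force: [-0.7, 0.3, -0.4]
finger_gap: 85.4
grip_force: 0.0
tall_charged (array([ 569.8, -329.9,    9. ]), np.float64(0.039), np.int64(15316))
slim_charged (array([ 546.9, -180.4,    7.2]), np.float64(0.041), np.int64(12532))
t 10.9 pos [ 519.9 -327.2  225.7] rot [-180.    -0.     9.7] gap 85.6
turn first [-0.001 -0.     0.003] then shift cm [4.94 1.41 5.57] rows>= 2.0
```

```bash
python3 -m handwheel '[[1,2.4,0.6,0,0,0,0],[1,2.5,0.6,1,0,0,0],[1,0,0,3,0,0,0],[1,0,0,3,0,0,0],[1,0,0,3,0,0,0],[1,0,0,2.1,0,0,0],[1,0,0,0,0,0,0],[1,0,0,0,0,0,0],[1,0,0,0,0,0,0]]'|sed -n 2,4p
python3 -m handwheel '[[0.2,0,0,0,0,0,0],[0.2,0,0,0,0,0,0],[-1,0,0,0,0,0,0],[-1,0,0,0,0,0,0],[-1,0,0,0,0,0,0],[-1,0,0,0,0,0,0],[-1,0,0,0,0,0,0]]' 80
```

```text
tool_pos: [570.7, -332.1, 107.0]
tcp_rot: [179.9, -0.1, 9.6]
ft_force: [0.4, 0.1, 0.1]
time: 12.23
tool_pos: [570.7, -332.4, 107.7]
tcp_rot: [179.9, -0.2, 9.6]
ft_force: [-0.6, 3.9, 7.6]
finger_gap: 54.9
grip_force: 87.2
```

```bash
python3 -m handwheel '[[-1,0,0,-1,0,0,0],[-1,0,0,-2,0,0,0],[-1,0,0,-3.5,0,0,0],[-1,0,0,-3.5,0,0,0],[-1,0,0,-3.5,0,0,0],[-1,0,-1,-2.5,0,0,0],[-1,-1,-3.5,0,0,0,0],[-1,-1,-3.5,0,0,0,0],[-1,-1.5,-3.5,0,0,0,0],[-1,-1.5,-2,0,0,0,0],[-1,0,0,0,0,0,0],[-1,0,0,0,0,0,0]]'
cat > sock.py <<'E'
from h import *
import sys,json
def ov(p,name,specs,crop,S=4):
    im=cv2.resize(p["image"],None,fx=S,fy=S,interpolation=cv2.INTER_CUBIC)
    for x,y,w in specs:
        draw(im,p,corners((110,68,34,46),x,y,np.radians(w),0)[4:],(0,255,0),S)
        draw(im,p,corners((110,68,34,46),x,y,np.radians(w),0)[:4],(255,255,0),S)
    cv2.imwrite(f"pics/{name}.png",im[crop[1]*S:crop[3]*S,crop[0]*S:crop[2]*S,::-1])
E
python3 - <<'E'
from sock import *
p=snapshot("wrist"); np.savez("pr.npz",**{k:p[k] for k in("image","R","t","intrinsics")})
print(sense()["tool_pos"],proj(p,(570,-328,46)))
u=proj(p,(570,-328,46)).astype(int)
x0=min(max(u[0]-100,0),440);y0=min(max(u[1]-75,0),330); print(x0,y0)
for n in("rapid_charger","compact_charger"):
  for r in place_of(p,n)[:2]: print(n,r["conf"],r["location"])
ov(p,"rapid1",[(570,-328,9.3)],(x0,y0,x0+200,y0+150))
E
python3 go.py 480 280 260 -3.5
```

```text
time: 13.23
tool_pos: [496.6, -206.3, 265.0]
tcp_rot: [-180.0, 0.0, 9.6]
ft_force: [0.3, -0.5, -5.6]
finger_gap: 55.5
grip_force: 87.8
[ 497.34096553 -207.20944879  265.25047773] [454.34292096 157.31158158]
354 82
rapid_charger 0.8 [567.3, -327.9, 11.1]
t 13.3833 pos [ 498.  -208.   265.3] rot [180.   -0.    9.5] gap 55.0
turn first [ 0.001 -0.     0.227] then shift cm [ -4.77 -48.6    0.53] rows>= 13.0
```

View pics/rapid1.png

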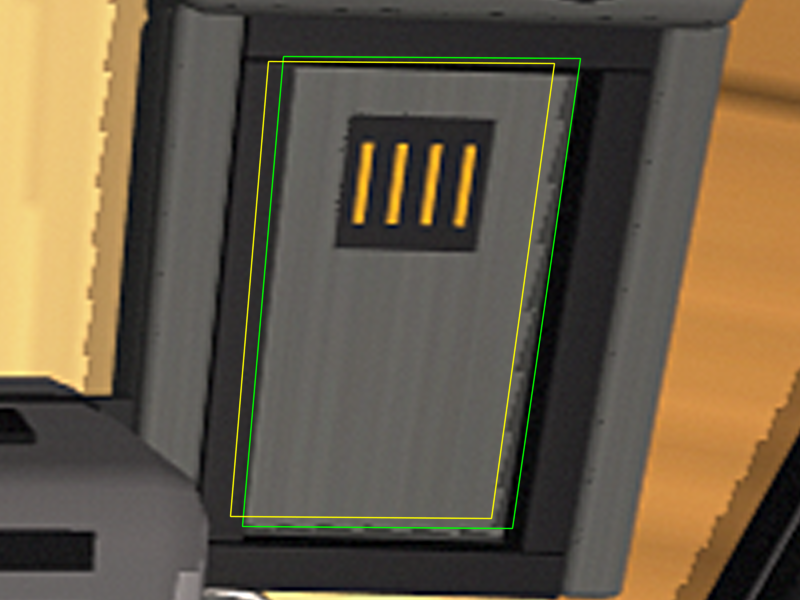

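The rapid charger's socket is empty and plain to see: its rim lies about 2.5 mm right of and 2 mm below the overlay, so its centre is at about (567.8, -330.8), yaw 9.2°. Next the lamp.

```bash
python3 -m handwheel '[[-1,0,0,0,0,0,0.075],[-1,0,-2,0,0,0,0.076],[-1,0,-3.5,0,0,0,0.076],[-1,-0.5,-4,0,0,0,0],[-1,-0.5,-4,0,0,0,0],[-1,-0.5,-4,0,0,0,0],[-1,-0.5,-4,0,0,0,0],[-1,-0.5,-4,0,0,0,0],[-1,-0.5,-4,0,0,0,0],[-1,-0.5,-4,0,0,0,0],[-1,-0.5,-4,0,0,0,0],[-1,-0.5,-4,0,0,0,0]]'|sed -n 2,3p
python3 -m handwheel '[[-1,-0.5,-4,0,0,0,0],[-1,-0.5,-3,0,0,0,0],[-1,0,-1,0,0,0,0],[-1,0,0,0,0,0,0],[-1,0,0,0,0,0,0],[-1,0,0,0,0,0,0]]'|sed -n 2,3p
python3 - <<'E'
from sock import *
p=snapshot("wrist")
print(sense()["tool_pos"],proj(p,(542,333,46)))
u=proj(p,(542,333,46)).astype(int)
x0=min(max(u[0]-100,0),440);y0=min(max(u[1]-75,0),330); print(x0,y0)
for n in("work_lamp","radio"):
  for r in place_of(p,n)[:2]: print(n,r["conf"],r["location"])
ov(p,"lamp1",[(542,333,-3.8)],(x0,y0,x0+200,y0+150))
E
```

```text
tool_pos: [472.5, 211.2, 265.2]
tcp_rot: [180.0, -0.0, -3.5]
tool_pos: [467.5, 288.9, 264.7]
tcp_rot: [179.9, 0.0, -3.5]
[467.53994875 288.73531079 264.80516788] [265.39052766 135.9775999 ]
165 60
work_lamp 0.89 [540.4, 333.9, 1.0]
```

View pics/lamp1.png

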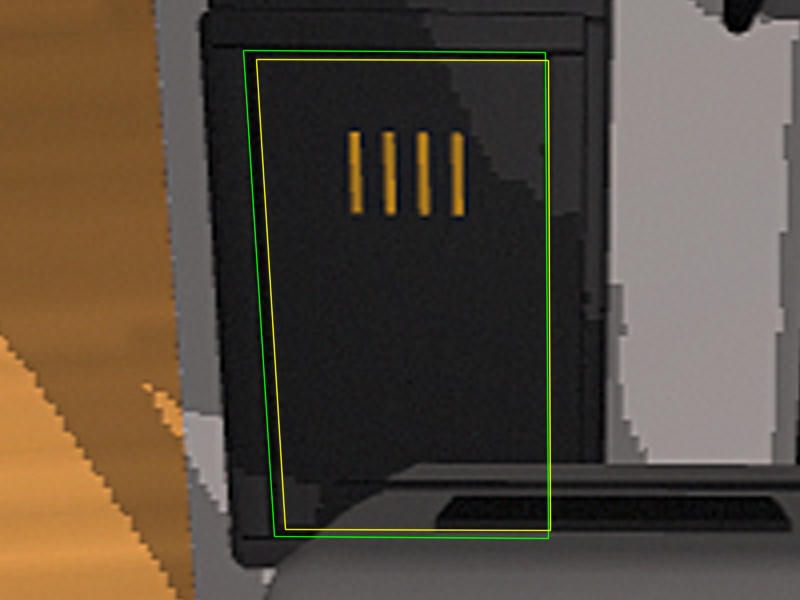

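The lamp socket lines up with the overlay: the outer edges at columns 205 and 584 are symmetric about it, and the contact bars are centred at 406. So the lamp is at (542, 333), yaw -3.8°.

```bash
python3 go.py 542.5 333 140 -3.8
```

```text
t 15.0333 pos [467.5 288.8 265. ] rot [180.   -0.   -3.6] gap 54.8
turn first [ 0.    -0.     0.004] then shift cm [ 7.19 -4.91 12.5 ] rows>= 4.0
```

```bash
python3 -m handwheel '[[-1,1.5,-1,0,0,0,0.004],[-1,2.5,-2,0,0,0,0],[-1,2.2,-1.4,1,0,0,0],[-1,1,-0.5,2,0,0,0],[-1,0,0,3,0,0,0],[-1,0,0,3,0,0,0],[-1,0,0,2.5,0,0,0],[-1,0,0,1,0,0,0],[-1,0,0,0,0,0,0],[-1,0,0,0,0,0,0],[-1,0,0,0,0,0,0]]'|sed -n 2,4p; python3 go.py 542.5 333 106 -3.8
```

```text
tool_pos: [543.5, 334.7, 142.8]
tcp_rot: [-179.9, -0.2, -3.7]
ft_force: [0.9, -0.0, -6.4]
t 15.95 pos [543.5 334.7 142.8] rot [-179.9   -0.2   -3.7] gap 55.2
turn first [-0.002 -0.004  0.002] then shift cm [-0.08  0.18  3.68] rows>= 1
```

```bash
python3 -m handwheel '[[-1,-0.1,0.15,0,0,0,0],[-1,0,0,1,0,0,0],[-1,0,0,0.8,0,0,0],[-1,0,0,0.6,0,0,0],[-1,0,0,0.4,0,0,0],[-1,0,0,0.3,0,0,0],[-1,0,0,0,0,0,0]]'|sed -n 2,4p; python3 -m handwheel '[[-1,0,0,0.2,0,0,0],[-1,0,0,0.2,0,0,0],[-1,0,0,0,0,0,0]]'|sed -n 2,4p
```

```text
tool_pos: [540.1, 332.6, 107.6]
tcp_rot: [179.9, 0.1, -3.7]
ft_force: [-0.2, 0.3, -6.8]
tool_pos: [540.8, 332.9, 104.8]
tcp_rot: [-180.0, 0.0, -3.7]
ft_force: [0.2, 0.6, -7.4]
```

```bash
python3 -m handwheel '[[-1,0.1,0,0.2,0,0,0],[-1,0,0,0,0,0,0]]'|sed -n 2,4p; python3 -m handwheel '[[-1,0,0,0.2,0,0,0],[-1,0,0,0,0,0,0]]'|sed -n 2,4p
```

```text
tool_pos: [541.9, 332.8, 102.8]
tcp_rot: [180.0, -0.0, -3.7]
ft_force: [0.1, 0.7, -6.8]
tool_pos: [541.7, 332.8, 100.7]
tcp_rot: [180.0, 0.0, -3.7]
ft_force: [0.1, -0.4, -7.8]
```

```bash
for i in 1; do python3 -m handwheel '[[-1,0,0,0.2,0,0,0],[-1,0,0,0,0,0,0]]'|sed -n 2,5p; done; python3 wf.py tall_charged 542 333 -3.7 34 w3
```

```text
tool_pos: [542.0, 333.0, 99.8]
tcp_rot: [-180.0, -0.0, -3.7]
ft_force: [-3.0, -1.1, 0.1]
finger_gap: 55.4
tall_charged (array([540.3, 332.5,  -4.1]), np.float64(0.297), np.int64(36763))
```

View pics/w3.png

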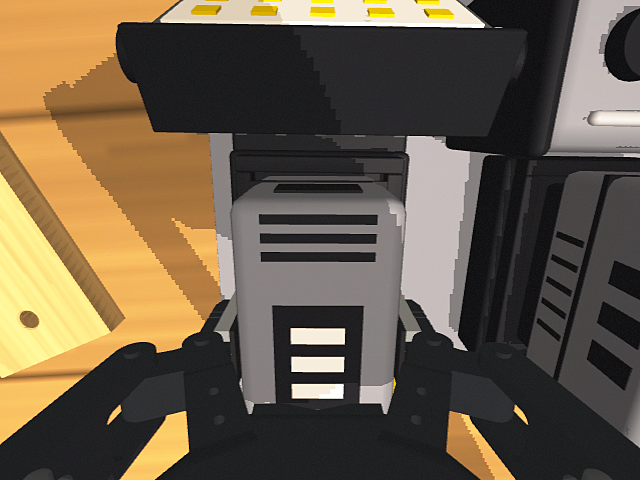

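The pack sits centred in the lamp base, with its rear end at (318,185) inside the rim at row 155 and the floor taking its weight.

```bash
python3 -m handwheel '[[-1,0,0,0.15,0,0,0],[-1,0,0,0,0,0,0]]'|sed -n 2,4p; python3 -m handwheel '[[-1,0,0,-0.25,0,0,0],[1,0,0,0,0,0,0],[1,0,0,0,0,0,0],[1,0,0,0,0,0,0],[1,0,0,0,0,0,0],[1,0,0,-2,0,0,0],[1,0,0,-4,0,0,0],[1,0,0,-4,0,0,0],[1,0,0,-3,0,0,0],[1,-3,1,0,0,0,0],[1,-3,1,0,0,0,0],[1,0,0,0,0,0,0]]'|sed -n 2,6p; python3 -m handwheel '[[1,0,0,0,0,0,0]]'|sed -n 2p; python3 wf.py tall_charged 542 333 -3.7 34; python3 wf.py tall_flat 533 186 -4 34;  python3 go.py 533 186.5 170 -4
```

```text
tool_pos: [541.9, 333.0, 99.7]
tcp_rot: [-180.0, -0.0, -3.7]
ft_force: [-10.0, -4.8, 12.9]
tool_pos: [476.0, 315.6, 228.8]
tcp_rot: [179.9, 0.2, -3.6]
ft_force: [-0.4, -0.1, -0.9]
finger_gap: 85.6
grip_force: 0.0
tool_pos: [479.4, 316.5, 229.8]
tall_charged (array([541.5, 332.3,  -3.4]), np.float64(0.025), np.int64(14393))
tall_flat (array([533.4, 185.7,  -4.5]), np.float64(0.043), np.int64(19342))
t 18.8333 pos [481.7 317.  230.4] rot [-1.8e+02 -1.0e-01 -3.7e+00] gap 85.4
turn first [-0.001 -0.001  0.005] then shift cm [ 6.03 12.66  6.04] rows>= 4.0
```

```bash
python3 -m handwheel '[[1,0.5,2,0,0,0,0.005],[1,1.5,4,0,0,0,0],[1,2,3.8,0,0,0,0],[1,2,2.9,1,0,0,0],[1,0,0,2.5,0,0,0],[1,0,0,3,0,0,0],[1,0,0,3,0,0,0],[1,0,0,2,0,0,0],[1,0,0,1,0,0,0],[1,0,0,0,0,0,0],[1,0,0,0,0,0,0],[1,0,0,0,0,0,0]]'|sed -n 2,4p
python3 go.py 533 186 105 -4
```

```text
tool_pos: [532.5, 188.5, 106.9]
tcp_rot: [-179.9, -0.2, -4.0]
ft_force: [0.4, -0.2, 0.9]
t 19.8333 pos [532.5 188.5 106.9] rot [-179.9   -0.2   -4. ] gap 85.4
turn first [-0.001 -0.003  0.001] then shift cm [0.06 0.24 0.19] rows>= 1
```

```bash
python3 -m handwheel '[[1,0,0.1,0,0,0,0],[0.2,0,0,0,0,0,0],[0.2,0,0,0,0,0,0],[-1,0,0,0,0,0,0],[-1,0,0,0,0,0,0],[-1,0,0,0,0,0,0],[-1,0,0,0,0,0,0],[-1,0,0,0,0,0,0]]' 80
python3 -m handwheel '[[-1,0,0,-1,0,0,0],[-1,0,0,-2,0,0,0],[-1,0,0,-3.5,0,0,0],[-1,0,0,-3.5,0,0,0],[-1,0,0,-3.5,0,0,0],[-1,-1,1,-2.5,0,0,0],[-1,-1.5,3.5,0,0,0,0],[-1,-1.5,3.5,0,0,0,0],[-1,-1.5,3.5,0,0,0,0],[-1,-1.5,2,0,0,0,0],[-1,0,0,0,0,0,0],[-1,0,0,0,0,0,0]]'|sed -n 2,6p
python3 - <<'E'
from sock import *
p=snapshot("wrist")
u=proj(p,(532.5,188,46)).astype(int)
x0=min(max(u[0]-100,0),440);y0=min(max(u[1]-75,0),330); print(u,x0,y0)
for n in("work_lamp","radio"):
  for r in place_of(p,n)[:2]: print(n,r["conf"],r["location"])
ov(p,"radio1",[(532.5,188,-3.8)],(x0,y0,x0+200,y0+150))
E
python3 go.py 568 -331 260 9.2
```

```text
time: 20.5
tool_pos: [531.7, 187.0, 106.3]
tcp_rot: [-180.0, -0.1, -4.0]
ft_force: [-1.4, -2.3, 6.6]
finger_gap: 55.4
grip_force: 86.4
tool_pos: [450.7, 56.4, 264.7]
tcp_rot: [-180.0, 0.0, -4.1]
ft_force: [0.4, 0.0, -5.5]
finger_gap: 55.0
grip_force: 87.2
[171 135] 71 60
work_lamp 0.96 [541.6, 330.8, 1.0]
radio 0.57 [532.5, 188.7, 3.5]
t 21.65 pos [451.8  57.8 264.8] rot [-180.     0.    -3.9] gap 54.7
turn first [-0.     0.    -0.229] then shift cm [ 5.26 40.24  0.48] rows>= 11.0
```

View pics/radio1.png

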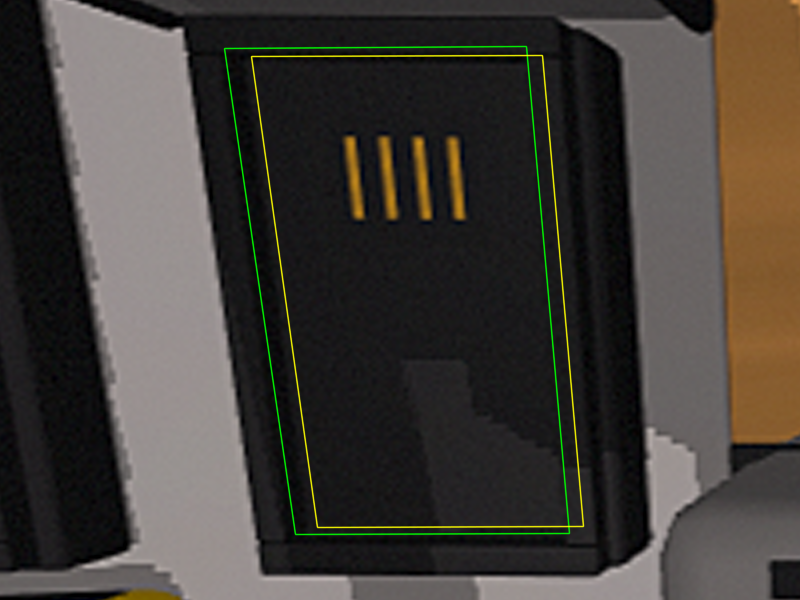

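The radio socket is empty; bars and rim lie about 8 px (crop) below and 5 px left of the overlay, so its centre is at about (530.7, 189), yaw -3.8°. Now tall_flat goes to the rapid charger.

```bash
python3 -m handwheel '[[-1,0,1.5,0,0,0,-0.076],[-1,0,2.5,0,0,0,-0.076],[-1,0.5,3.6,0,0,0,-0.077],[-1,0.5,3.9,0,0,0,0],[-1,0.5,3.9,0,0,0,0],[-1,0.5,3.9,0,0,0,0],[-1,0.5,3.9,0,0,0,0],[-1,0.5,3.9,0,0,0,0],[-1,0.5,3.9,0,0,0,0],[-1,0.5,3.5,0,0,0,0],[-1,0.5,2,0,0,0,0],[-1,0,0,0,0,0,0]]'|sed -n 2,3p;python3 -m handwheel '[[-1,0,0,0,0,0,0],[-1,0,0,0,0,0,0]]'|sed -n 2,3p; python3 go.py 567 -331 140 9.2
```

```text
tool_pos: [545.4, -300.7, 263.2]
tcp_rot: [180.0, 0.1, 9.0]
tool_pos: [544.8, -296.2, 263.9]
tcp_rot: [-179.9, 0.1, 9.2]
t 22.8167 pos [ 544.8 -296.2  263.9] rot [-1.799e+02  1.000e-01  9.200e+00] gap 54.8
turn first [-0.002  0.001  0.   ] then shift cm [ 1.64  3.79 12.39] rows>= 4.0
```

```bash
python3 -m handwheel '[[-1,0.6,1.5,0,0,0,0],[-1,0.6,1.5,1,0,0,0],[-1,0.4,0.8,2,0,0,0],[-1,0,0,3,0,0,0],[-1,0,0,3,0,0,0],[-1,0,0,2.4,0,0,0],[-1,0,0,1,0,0,0],[-1,0,0,0,0,0,0],[-1,0,0,0,0,0,0],[-1,0,0,0,0,0,0],[-1,0,0,0,0,0,0]]'|sed -n 2,4p; python3 go.py 567 -331 104 9.2
```

```text
tool_pos: [567.7, -332.8, 144.1]
tcp_rot: [179.8, -0.2, 9.2]
ft_force: [-0.3, 0.7, -5.6]
t 23.7333 pos [ 567.7 -332.8  144.1] rot [179.8  -0.2   9.2] gap 54.7
turn first [ 0.003 -0.003 -0.   ] then shift cm [-0.04 -0.19  4.01] rows>= 2.0
```

```bash
python3 -m handwheel '[[-1,0,-0.1,0,0,0,0],[-1,0,0,1,0,0,0],[-1,0,0,0.8,0,0,0],[-1,0,0,0.6,0,0,0],[-1,0,0,0.4,0,0,0],[-1,0,0,0.4,0,0,0],[-1,0,0,0,0,0,0],[-1,0,0,0,0,0,0]]'|sed -n 2,4p; python3 -m handwheel '[[-1,0,0,0.2,0,0,0],[-1,0,0,0,0,0,0]]'|sed -n 2,4p
```

```text
tool_pos: [565.9, -331.4, 114.2]
tcp_rot: [180.0, -0.0, 9.2]
ft_force: [-20.0, 9.4, 34.6]
tool_pos: [566.1, -331.5, 114.2]
tcp_rot: [180.0, -0.0, 9.2]
ft_force: [-24.8, 12.8, 45.5]
```

```bash
python3 -m handwheel '[[-1,0,0,0.2,0,0,0],[-1,0,0,0,0,0,0]]'|sed -n 2,4p; python3 -m handwheel '[[-1,0,0,0.2,0,0,0],[-1,0,0,0,0,0,0]]'|sed -n 2,4p
```

```text
tool_pos: [566.3, -331.7, 114.1]
tcp_rot: [179.9, -0.1, 9.2]
ft_force: [-29.5, 14.8, 56.7]
tool_pos: [567.0, -332.3, 113.9]
tcp_rot: [179.8, -0.2, 9.2]
ft_force: [-32.4, 18.4, 64.1]
```

Blocked at TCP z 114, so the foot is probably on the rim. I'll back off and look.

```bash
python3 -m handwheel '[[-1,0,0,-1.2,0,0,0],[-1,0,0,-1.2,0,0,0],[-1,0,0,0,0,0,0],[-1,0,0,0,0,0,0],[-1,0,0,0,0,0,0]]'|sed -n 2,6p; python3 - <<'E'
from sock import *
p=snapshot("wrist"); s=sense(); print(s["tool_pos"],s["wrist_torque"])
S=1
ov(p,"w4",[(567.8,-330.8,9.2)],(0,0,640,480),1)
q=snapshot("side"); u=proj(q,(567,-331,60)).astype(int); print(u); save(q,"s4",(u[0]-90,u[1]-80,u[0]+70,u[1]+40),5)
E
```

```text
tool_pos: [565.4, -330.7, 125.2]
tcp_rot: [-179.9, 0.1, 9.2]
ft_force: [-0.6, 0.1, -7.6]
finger_gap: 55.0
grip_force: 88.7
[ 565.20733788 -330.5728271   124.86328303] [-0.00264342  0.00466292 -0.02100874]
[501 277]
```

View pics/w4.png

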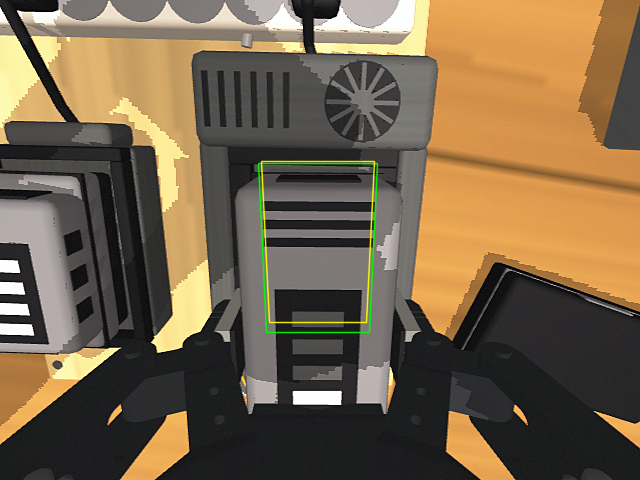

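View pics/s4.png

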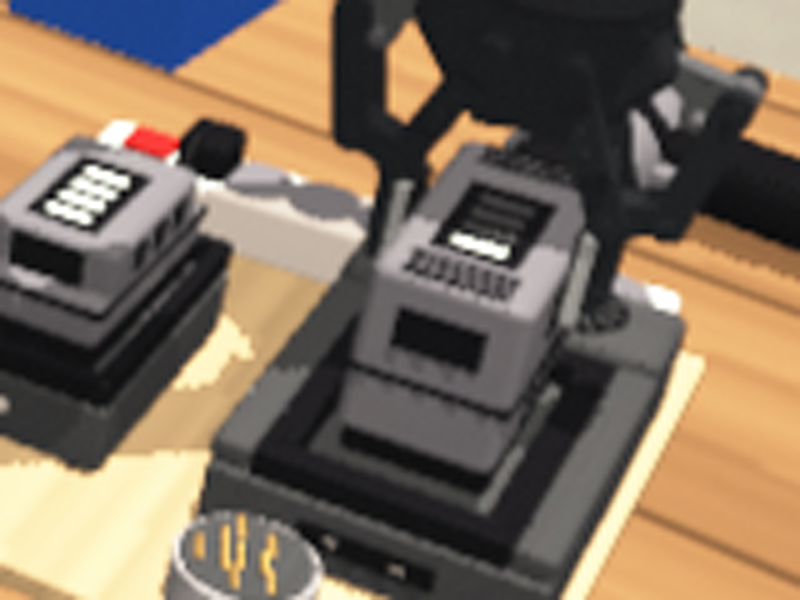

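```bash
cat > m.py <<'E'
from h import *
p=snapshot("wrist"); s=sense(); print(s["tool_pos"],s["tcp_rot"])
T=s["tool_pos"][2]
for zt in (11,14,18):
    L=back(p,(250,243),T+zt);Rr=back(p,(390,243),T+zt)
    print(zt,[back(p,u,T+zt).round(1) for u in((318,176),(318,243),(318,290),(236,243),(402,243))])
q=snapshot("side")
for r in trace(q,"tall_flat")[:3]:
    m=r["pixels"]; ys,xs=np.nonzero(m); print(r["conf"],m.sum(),xs.min(),xs.max(),ys.min(),ys.max())
    cols=np.arange(xs.min()+1,xs.max()); low=np.array([np.nonzero(m[:,c])[0].max() if m[:,c].any() else -1 for c in cols])
    def lo(v):
        mm=sil(q,"tall",v[0],v[1],np.radians(9.2),v[2],2)>.5
        return np.array([np.nonzero(mm[:,c])[0].max() if mm[:,c].any() else 0 for c in cols])
    for z0 in (T-66,T-71,T-76):
        f=lambda v:np.minimum(np.abs(lo((v[0],v[1],z0))-low),8).mean()
        b=minimize(f,[566,-331],method="Nelder-Mead",options=dict(initial_simplex=[[566,-331],[576,-331],[566,-321]]))
        print(round(z0,1),b.x.round(1),round(b.fun,2))
print([ (r["conf"],np.round(r["location"],1)) for r in place_of(q,"rapid_charger")[:1]+place_of(q,"tall_flat")[:2]])
print([ (r["conf"],np.round(r["location"],1)) for r in place_of(p,"rapid_charger")[:1]+place_of(p,"tall_flat")[:2]])
E
python3 m.py
```

```text
[ 565.25482323 -330.60550645  125.06902496] [-1.79889286e+02  1.14020140e-01  9.15623255e+00]
11 [array([ 624.5, -321.7,  136.1]), array([ 602.2, -325.3,  136.1]), array([ 584.9, -328.1,  136.1]), array([ 597.7, -297.7,  136.1]), array([ 606.8, -353.6,  136.1])]
14 [array([ 624.8, -321.6,  139.1]), array([ 603.1, -325.2,  139.1]), array([ 586.3, -327.9,  139.1]), array([ 598.7, -298.3,  139.1]), array([ 607.6, -352.7,  139.1])]
18 [array([ 625.3, -321.6,  143.1]), array([ 604.3, -325. ,  143.1]), array([ 588.1, -327.6,  143.1]), array([ 600.1, -299.1,  143.1]), array([ 608.6, -351.5,  143.1])]
0.6 2300 479 527 225 293
59.1 [ 568.7 -328.8] 0.64
54.1 [ 575.5 -326.3] 0.64
49.1 [ 582.1 -324.3] 0.62
0.41 1459 405 450 223 269
59.1 [ 566. -331.] 8.0
54.1 [ 566. -331.] 8.0
49.1 [ 566. -331.] 8.0
[(0.55, array([ 565.1, -324.6,   14.5])), (0.74, array([ 564.6, -331.9,   56.9]))]
[(0.66, array([ 565.7, -329.2,   54.2]))]
```

The charger sits on the plywood board, which raises it about 8 mm. That accounts for both the contact height and the 3 % larger socket, so the foot was in fact on the socket floor. With the raised floor, the socket centre is near (566, -328.5). I'll centre the pack there and set it down.

```bash
python3 -m handwheel '[[-1,-0.3,-0.25,0,0,0,0],[-1,0,0,0.4,0,0,0],[-1,0,0,0.3,0,0,0],[-1,0,0,0.2,0,0,0],[-1,0,0,0,0,0,0],[-1,0,0,0,0,0,0]]'|sed -n 2,4p;python3 -m handwheel '[[-1,0,0,0.15,0,0,0],[-1,0,0,0,0,0,0]]'|sed -n 2,4p
```

```text
tool_pos: [562.4, -329.0, 117.6]
tcp_rot: [-180.0, 0.0, 9.2]
ft_force: [-0.4, 0.7, -5.7]
tool_pos: [562.7, -329.2, 116.4]
tcp_rot: [180.0, -0.0, 9.2]
ft_force: [0.3, 0.2, -6.1]
```

```bash
python3 -m handwheel '[[-1,0,0,0.15,0,0,0],[-1,0,0,0.1,0,0,0],[-1,0,0,0,0,0,0]]'|sed -n 2,4p;python3 -m handwheel '[[-1,0,0,0.1,0,0,0],[-1,0,0,0,0,0,0]]'|sed -n 2,4p
```

```text
tool_pos: [562.8, -329.2, 114.3]
tcp_rot: [180.0, -0.0, 9.2]
ft_force: [-1.2, 0.6, -4.1]
tool_pos: [562.7, -329.3, 114.2]
tcp_rot: [180.0, -0.0, 9.2]
ft_force: [-4.0, 2.6, 2.5]
```

```bash
python3 -m handwheel '[[-1,0,0,-0.05,0,0,0],[1,0,0,0,0,0,0],[1,0,0,0,0,0,0],[1,0,0,0,0,0,0],[1,0,0,0,0,0,0],[1,0,0,-2,0,0,0],[1,0,0,-4,0,0,0],[1,0,0,-4,0,0,0],[1,0,0,-3,0,0,0],[1,-3,-1.5,0,0,0,0],[1,-3,-1.5,0,0,0,0],[1,0,0,0,0,0,0]]'|sed -n 2,6p; python3 -m handwheel '[[1,0,0,0,0,0,0],[1,0,0,0,0,0,0],[1,0,0,0,0,0,0]]'|sed -n 2p; python3 - <<'E'
from wf import *
p=snapshot("wrist"); np.savez("pc.npz",**{k:p[k] for k in("image","R","t","intrinsics")})
for z in(34,38,42,46,50,54): print(z,best(p,"tall_flat","tall",566,-328.5,9.2,z),best(p,"slim_charged","slim",546,-182,8,z))
for n in("rapid_charger","compact_charger"): print(n,[np.round(r["location"],1) for r in place_of(p,n)[:1]])
E
python3 go.py 546 -182 170 8
```

```text
tool_pos: [493.9, -307.0, 242.0]
tcp_rot: [-179.8, 0.2, 9.1]
ft_force: [-1.1, 0.5, -1.6]
finger_gap: 85.1
grip_force: 0.0
tool_pos: [499.6, -309.6, 244.2]
34 (array([ 565. , -330.1,    9.2]), np.float64(0.032), np.int64(13636)) (array([ 548.1, -181.1,    7.2]), np.float64(0.045), np.int64(11037))
38 (array([ 564.5, -329.7,    9.1]), np.float64(0.016), np.int64(13636)) (array([ 548. , -182.8,    7.1]), np.float64(0.042), np.int64(11037))
42 (array([ 564.2, -329.3,    9.2]), np.float64(0.027), np.int64(13636)) (array([ 548. , -184.3,    6.5]), np.float64(0.045), np.int64(11037))
46 (array([ 563.3, -328.5,    8.9]), np.float64(0.054), np.int64(13636)) (array([ 548.5, -186.3,    7.9]), np.float64(0.056), np.int64(11037))
50 (array([ 562.8, -328.3,    9.3]), np.float64(0.086), np.int64(13636)) (array([ 548.4, -189.3,    8.1]), np.float64(0.079), np.int64(11037))
54 (array([ 562.1, -328.2,   10. ]), np.float64(0.119), np.int64(13636)) (array([ 548.5, -191.3,    7.6]), np.float64(0.107), np.int64(11037))
rapid_charger []
compact_charger []
t 28.85 pos [ 498.6 -309.1  243.5] rot [180.   -0.    9.2] gap 85.2
turn first [ 0.   -0.    0.02] then shift cm [  6.46 -11.93   7.35] rows>= 4.0
```

tall_flat is seated: the best fit has its foot at z≈39, well below the raised rim. Next is slim_charged.

```bash
python3 -m handwheel '[[1,0.6,-2,0,0,0,0.035],[1,2,-3.7,0,0,0,0],[1,2,-3.7,0,0,0,0],[1,2,-2.4,1.5,0,0,0],[1,0,0,3,0,0,0],[1,0,0,3.2,0,0,0],[1,0,0,3.2,0,0,0],[1,0,0,3,0,0,0],[1,0,0,1.5,0,0,0],[1,0,0,0,0,0,0],[1,0,0,0,0,0,0],[1,0,0,0,0,0,0]]'|sed -n 2,4p
python3 go.py 548 -183 81 7.2
```

```text
tool_pos: [549.5, -184.9, 91.2]
tcp_rot: [179.9, -0.1, 7.1]
ft_force: [0.5, -0.5, -0.0]
t 29.85 pos [ 549.5 -184.9   91.2] rot [ 1.799e+02 -1.000e-01  7.100e+00] gap 85.2
turn first [ 0.001 -0.002 -0.001] then shift cm [-0.12 -0.21  1.02] rows>= 1
```

```bash
python3 -m handwheel '[[1,-0.1,-0.1,0.8,0,0,0],[1,0,0,0,0,0,0],[0.2,0,0,0,0,0,0],[0.2,0,0,0,0,0,0],[-1,0,0,0,0,0,0],[-1,0,0,0,0,0,0],[-1,0,0,0,0,0,0],[-1,0,0,0,0,0,0],[-1,0,0,0,0,0,0]]' 80
python3 -m handwheel '[[-1,0,0,-1,0,0,0],[-1,0,0,-2,0,0,0],[-1,0,0,-3.5,0,0,0],[-1,0,0,-3.5,0,0,0],[-1,0,0,-3.5,0,0,0],[-1,-1,-1,-2.5,0,0,0],[-1,-1.5,-3.5,0,0,0,0],[-1,-1.5,-3.5,0,0,0,0],[-1,-1.5,-3.5,0,0,0,0],[-1,-1.5,-2,0,0,0,0],[-1,0,0,0,0,0,0],[-1,0,0,0,0,0,0]]'|sed -n 2,6p
python3 - <<'E'
from sock import *
p=snapshot("wrist"); np.savez("pcomp.npz",**{k:p[k] for k in("image","R","t","intrinsics")})
im=p["image"].astype(int)
# contact bars: orange thin
hsv=cv2.cvtColor(p["image"],cv2.COLOR_RGB2HSV)
u=proj(p,(546,-183,46)).round(); print("proj",u)
for z in(38,40,42):
  print(z,[proj(p,c).round(1) for c in corners((110,68,z-4,z+8),546,-182,np.radians(9.2),0)[:4]])
m=(cv2.inRange(hsv,(14,140,110),(30,255,255)));x,y=u.astype(int)
k=np.zeros_like(m);k[max(y-70,0):y+40,x-35:x+40]=1;m=m*k
ys,xs=np.nonzero(m);print(len(xs),xs.min(),xs.max(),ys.min(),ys.max(),xs.mean(),ys.mean())
for z in(38,42):print(back(p,(xs.mean(),ys.mean()),z))
print([np.round(r["location"],1) for r in place_of(p,"compact_charger")[:2]])
E
python3 go.py 531 189 240 -3.8
```

```text
time: 30.6
tool_pos: [548.0, -183.8, 82.4]
tcp_rot: [180.0, -0.1, 7.2]
ft_force: [-1.4, -1.0, 5.1]
finger_gap: 55.1
grip_force: 86.1
tool_pos: [460.1, -57.2, 241.4]
tcp_rot: [-180.0, 0.0, 7.3]
ft_force: [0.2, 0.3, -3.7]
finger_gap: 55.1
grip_force: 85.9
proj [471. 139.]
38 [array([494.5, 197. ]), array([508.7,  71.6]), array([430.3,  74.4]), array([423.5, 199.3])]
40 [array([495.6, 197.4]), array([509.9,  71.2]), array([431.,  74.]), array([424.1, 199.7])]
42 [array([496.6, 197.7]), array([511.1,  70.8]), array([431.8,  73.6]), array([424.7, 200. ])]
281 459 492 90 112 475.355871886121 101.39857651245552
[ 577.84495986 -182.56974854   38.        ]
[ 577.28965564 -180.93567933   42.        ]
[array([ 546.4, -184.9,   10.4])]
t 31.7 pos [461.1 -58.5 241.5] rot [180.    0.    7.2] gap 55.1
turn first [ 0.    -0.     0.191] then shift cm [  5.34 -25.16   0.15] rows>= 7.0
```

```bash
python3 - <<'E'
from h import *
for f,c,w in(("pr.npz",(568,-330,42),9.2),("pcomp.npz",(546,-184,42),9.2)):
    p=np.load(f); hsv=cv2.cvtColor(p["image"],cv2.COLOR_RGB2HSV); x,y=proj(p,c).astype(int)
    m=cv2.inRange(hsv,(14,140,110),(30,255,255));k=np.zeros_like(m);k[max(y-70,0):y+40,x-33:x+38]=1;m*=k
    n,l,st,ce=cv2.connectedComponentsWithStats(m); g=[i for i in range(1,n) if 20<st[i,4]<200]
    print(f,st[g].tolist()); b=[back(p,ce[i],39)[:2] for i in g]; print(np.round(b,1).tolist())
    B=np.mean(b,0); a=np.radians(w); print("centre",B-28*np.array([np.cos(a),np.sin(a)]))
    # row / column dark profiles through the socket
    g=cv2.cvtColor(p["image"],cv2.COLOR_RGB2GRAY); u0=back(p,(x,y),39)
    for ax,L in((0,75),(1,55)):
        out=[]
        for d in range(-L,L+1,3):
            v=(d,0) if ax==0 else (0,d)
            P=(c[0]+np.cos(a)*v[0]-np.sin(a)*v[1],c[1]+np.sin(a)*v[0]+np.cos(a)*v[1],45)
            q=proj(p,P); out.append((d,int(cv2.getRectSubPix(g,(3,3),tuple(map(float,q))).mean())))
        print(ax,out)
E
```

```text
pr.npz [[442, 118, 6, 20, 62], [450, 118, 6, 20, 62], [459, 118, 6, 20, 63], [467, 118, 6, 21, 62]]
[[595.5, -313.4], [596.7, -321.5], [598.2, -329.5], [599.1, -337.7]]
centre [ 569.73742737 -329.98409517]
0 [(-75, 226), (-72, 211), (-69, 46), (-66, 42), (-63, 42), (-60, 41), (-57, 19), (-54, 69), (-51, 99), (-48, 98), (-45, 97), (-42, 98), (-39, 97), (-36, 98), (-33, 98), (-30, 98), (-27, 97), (-24, 98), (-21, 97), (-18, 98), (-15, 98), (-12, 98), (-9, 98), (-6, 98), (-3, 98), (0, 98), (3, 98), (6, 98), (9, 99), (12, 100), (15, 57), (18, 41), (21, 63), (24, 75), (27, 70), (30, 69), (33, 66), (36, 60), (39, 45), (42, 39), (45, 82), (48, 100), (51, 99), (54, 77), (57, 35), (60, 41), (63, 39), (66, 53), (69, 82), (72, 97), (75, 98)]
1 [(-55, 95), (-52, 89), (-49, 46), (-46, 36), (-43, 37), (-40, 39), (-37, 20), (-34, 11), (-31, 60), (-28, 93), (-25, 98), (-22, 96), (-19, 96), (-16, 95), (-13, 96), (-10, 98), (-7, 95), (-4, 99), (-1, 97), (2, 99), (5, 96), (8, 97), (11, 96), (14, 97), (17, 100), (20, 97), (23, 99), (26, 96), (29, 97), (32, 95), (35, 46), (38, 44), (41, 46), (44, 44), (4
[... 458 characters left out ...]
, (-15, 90), (-12, 90), (-9, 90), (-6, 90), (-3, 90), (0, 90), (3, 90), (6, 90), (9, 91), (12, 90), (15, 86), (18, 35), (21, 36), (24, 33), (27, 33), (30, 33), (33, 33), (36, 32), (39, 33), (42, 35), (45, 34), (48, 91), (51, 90), (54, 90), (57, 23), (60, 36), (63, 35), (66, 73), (69, 88), (72, 85), (75, 102)]
1 [(-55, 180), (-52, 187), (-49, 188), (-46, 47), (-43, 35), (-40, 16), (-37, 9), (-34, 41), (-31, 76), (-28, 87), (-25, 86), (-22, 87), (-19, 88), (-16, 90), (-13, 87), (-10, 87), (-7, 87), (-4, 91), (-1, 91), (2, 91), (5, 87), (8, 89), (11, 90), (14, 91), (17, 89), (20, 87), (23, 90), (26, 90), (29, 88), (32, 38), (35, 42), (38, 16), (41, 30), (44, 31), (47, 30), (50, 101), (53, 146)]
```

```bash
python3 -m handwheel '[[-1,0,-1.5,0,0,0,0.064],[-1,0.3,-3,0,0,0,0.064],[-1,0.6,-3.7,0,0,0,0.064],[-1,0.9,-4,0,0,0,0],[-1,0.9,-4,0,0,0,0],[-1,0.9,-4,0,0,0,0],[-1,0.9,-3,0,0,0,0],[-1,0.4,-1.2,0,0,0,0],[-1,0,0,0,0,0,0],[-1,0,0,0,0,0,0],[-1,0,0,0,0,0,0]]'|sed -n 2,4p; python3 go.py 531 189 110 -3.8
```

```text
tool_pos: [517.4, 181.3, 241.0]
tcp_rot: [179.9, 0.1, -3.9]
ft_force: [0.4, -0.1, -2.7]
t 32.6167 pos [517.4 181.3 241. ] rot [ 1.799e+02  1.000e-01 -3.900e+00] gap 55.2
turn first [ 0.001  0.001 -0.002] then shift cm [ 1.31 -0.86 13.1 ] rows>= 4.0
```

```bash
python3 -m handwheel '[[-1,0.8,-0.5,1,0,0,0],[-1,0.5,-0.4,2.5,0,0,0],[-1,0,0,3.5,0,0,0],[-1,0,0,3.5,0,0,0],[-1,0,0,1.8,0,0,0],[-1,0,0,0.8,0,0,0],[-1,0,0,0,0,0,0],[-1,0,0,0,0,0,0],[-1,0,0,0,0,0,0],[-1,0,0,0,0,0,0]]'|sed -n 2,4p; python3 go.py 531 189 82 -3.8
```

```text
tool_pos: [532.6, 190.9, 113.0]
tcp_rot: [-179.9, -0.2, -3.9]
ft_force: [0.3, -0.1, -3.4]
t 33.45 pos [532.6 190.9 113. ] rot [-179.9   -0.2   -3.9] gap 55.2
turn first [-0.001 -0.004 -0.001] then shift cm [-0.14  0.2   3.1 ] rows>= 1
```

```bash
python3 -m handwheel '[[-1,0,0.05,0,0,0,0],[-1,0,0,1,0,0,0],[-1,0,0,0.8,0,0,0],[-1,0,0,0.5,0,0,0],[-1,0,0,0.3,0,0,0],[-1,0,0,0,0,0,0],[-1,0,0,0,0,0,0]]'|sed -n 2,4p; python3 -m handwheel '[[-1,0,0,0.2,0,0,0],[-1,0,0,0,0,0,0]]'|sed -n 2,4p
```

```text
tool_pos: [530.4, 190.2, 83.9]
tcp_rot: [180.0, 0.1, -3.8]
ft_force: [0.0, 0.1, -3.1]
tool_pos: [531.0, 190.3, 82.5]
tcp_rot: [-180.0, -0.0, -3.9]
ft_force: [0.1, -0.4, -2.9]
```

```bash
python3 -m handwheel '[[-1,0,0.1,0.2,0,0,0],[-1,0,0,0,0,0,0]]'|sed -n 2,4p; python3 -m handwheel '[[-1,0,0,0.2,0,0,0],[-1,0,0,0,0,0,0]]'|sed -n 2,4p
```

```text
tool_pos: [530.7, 189.1, 80.3]
tcp_rot: [180.0, -0.0, -3.8]
ft_force: [-0.2, -0.5, -4.1]
tool_pos: [530.6, 189.2, 78.2]
tcp_rot: [180.0, 0.0, -3.9]
ft_force: [-0.4, -0.1, -3.0]
```

```bash
python3 -m handwheel '[[-1,0,0,0.15,0,0,0],[-1,0,0,0,0,0,0]]'|sed -n 2,4p
```

```text
tool_pos: [530.6, 189.2, 76.7]
tcp_rot: [180.0, 0.0, -3.9]
ft_force: [-1.1, 0.4, -3.5]
```

```bash
python3 -m handwheel '[[-1,0,0,0.15,0,0,0],[-1,0,0,0,0,0,0]]'|sed -n 2,4p;python3 -m handwheel '[[-1,0,0,0.15,0,0,0],[-1,0,0,0,0,0,0]]'|sed -n 2,4p
```

```text
tool_pos: [530.6, 189.2, 75.2]
tcp_rot: [180.0, 0.0, -3.9]
ft_force: [0.4, 0.1, -3.7]
tool_pos: [530.9, 189.4, 74.4]
tcp_rot: [-180.0, -0.0, -3.8]
ft_force: [-2.3, 0.1, 1.8]
```

```bash
python3 -m handwheel '[[1,0,0,0,0,0,0],[1,0,0,0,0,0,0],[1,0,0,0,0,0,0],[1,0,0,0,0,0,0],[1,0,0,-2,0,0,0],[1,0,0,-4,0,0,0],[1,0,0,-4,0,0,0],[1,0,0,-4,0,0,0],[1,-3,2,-2,0,0,0],[1,-2,4,0,0,0,0],[1,0,3,0,0,0,0],[1,0,0,0,0,0,0]]'|sed -n 2,6p; python3 -m handwheel '[[1,0,0,0,0,0,0],[1,0,0,0,0,0,0]]'|sed -n 2p; python3 - <<'E'
from wf import *
p=snapshot("wrist")
for z in(34,37): print(z,best(p,"slim_charged","slim",531,189,-3.8,z),best(p,"tall_charged","tall",542,333,-3.8,z))
print(best(p,"slim_flat","slim",622,4,-.8,4))
E
python3 go.py 621.5 3.7 140 -0.7
```

```text
tool_pos: [475.9, 101.7, 234.8]
tcp_rot: [179.9, -0.1, -4.0]
ft_force: [-0.2, -0.7, -0.2]
finger_gap: 85.3
grip_force: 0.0
tool_pos: [476.6, 105.6, 234.2]
34 (array([531.4, 189. ,  -3.6]), np.float64(0.041), np.int64(9966)) None
37 (array([531.3, 188.1,  -3.8]), np.float64(0.044), np.int64(9966)) None
(array([622.4,   4.1,  -2. ]), np.float64(0.046), np.int64(7870))
t 36.5 pos [476.4 106.1 233.7] rot [180.    0.   -3.8] gap 85.5
turn first [-0.     0.001 -0.054] then shift cm [14.64 10.06  9.37] rows>= 6.0
```

```bash
python3 -m handwheel '[[1,1.5,1,0,0,0,-0.054],[1,3.2,2.2,0,0,0,0],[1,3.2,2.2,0,0,0,0],[1,3.2,2.2,0,0,0,0],[1,2.5,1.7,1,0,0,0],[1,1,0.7,3,0,0,0],[1,0,0,3.5,0,0,0],[1,0,0,3.5,0,0,0],[1,0,0,3.5,0,0,0],[1,0,0,2,0,0,0],[1,0,0,0.5,0,0,0],[1,0,0,0,0,0,0]]'|sed -n 2,4p;python3 -m handwheel '[[1,0,0,0,0,0,0],[1,0,0,0,0,0,0],[1,0,0,0,0,0,0]]'|sed -n 2,4p
python3 go.py 621.5 4 46 -0.7
```

```text
tool_pos: [618.7, 3.2, 61.5]
tcp_rot: [-180.0, 0.3, -0.7]
ft_force: [0.4, 0.5, 0.5]
tool_pos: [622.4, 2.7, 66.7]
tcp_rot: [180.0, -0.2, -0.7]
ft_force: [-0.0, 0.1, 0.7]
t 37.75 pos [622.4   2.7  66.7] rot [180.   -0.2  -0.7] gap 85.6
turn first [ 0.    -0.004 -0.001] then shift cm [-0.09 -0.13  2.07] rows>= 1
```

```bash
python3 -m handwheel '[[1,0,0,1,0,0,0],[1,0,0,0.8,0,0,0],[1,0,0,0,0,0,0],[1,0,0,0,0,0,0],[0.2,0,0,0,0,0,0],[0.2,0,0,0,0,0,0],[-1,0,0,0,0,0,0],[-1,0,0,0,0,0,0],[-1,0,0,0,0,0,0],[-1,0,0,0,0,0,0],[-1,0,0,0,0,0,0]]' 80
python3 -m handwheel '[[-1,0,0,-1,0,0,0],[-1,0,0,-2,0,0,0],[-1,0,0,-3.5,0,0,0],[-1,0,0,-3.5,0,0,0],[-1,0,0,-3.5,0,0,0],[-1,0,0,-3,0,0,0],[-1,-1,1,-2.5,0,0,0],[-1,0,0,0,0,0,0],[-1,0,0,0,0,0,0],[-1,0,0,0,0,0,0]]'|sed -n 2,6p; python3 go.py 548 -186 235 8.5
```

```text
time: 38.67
tool_pos: [621.1, 2.8, 46.8]
tcp_rot: [-180.0, -0.1, -0.8]
ft_force: [0.7, 1.1, 5.6]
finger_gap: 54.3
grip_force: 87.1
tool_pos: [609.4, -7.0, 234.1]
tcp_rot: [-180.0, 0.2, -0.8]
ft_force: [-0.0, -0.7, -5.3]
finger_gap: 54.4
grip_force: 86.3
t 39.5 pos [609.4  -7.  234.1] rot [-180.     0.2   -0.8] gap 54.4
turn first [-0.001  0.003 -0.162] then shift cm [-8.72 16.8  -0.09] rows>= 5.0
```

```bash
python3 -m handwheel '[[-1,-0.5,1,0,0,0,-0.054],[-1,-1,2,0,0,0,-0.054],[-1,-1.6,3,0,0,0,-0.054],[-1,-1.9,3.6,0,0,0,0],[-1,-1.9,3.6,0,0,0,0],[-1,-1.4,2.8,0,0,0,0],[-1,-0.5,1,0,0,0,0],[-1,0,0,0,0,0,0],[-1,0,0,0,0,0,0],[-1,0,0,0,0,0,0]]'|sed -n 2,4p; python3 go.py 547.5 -186 118 8.5
```

```text
tool_pos: [542.6, -184.7, 234.3]
tcp_rot: [-179.9, 0.1, 8.6]
ft_force: [-0.8, 0.5, -3.1]
t 40.3333 pos [ 542.6 -184.7  234.3] rot [-1.799e+02  1.000e-01  8.600e+00] gap 54.8
turn first [-0.002  0.002  0.001] then shift cm [ 0.46  0.2  11.63] rows>= 3.0
```

```bash
python3 -m handwheel '[[-1,0.4,0.1,1,0,0,0],[-1,0,0,2.5,0,0,0],[-1,0,0,3,0,0,0],[-1,0,0,3,0,0,0],[-1,0,0,1.5,0,0,0],[-1,0,0,0.6,0,0,0],[-1,0,0,0,0,0,0],[-1,0,0,0,0,0,0],[-1,0,0,0,0,0,0],[-1,0,0,0,0,0,0],[-1,0,0,0,0,0,0]]'|sed -n 2,4p; python3 go.py 547.5 -186 85 8.5
```

```text
tool_pos: [548.0, -186.8, 121.7]
tcp_rot: [179.9, -0.1, 8.5]
ft_force: [0.4, -0.3, -4.0]
t 41.25 pos [ 548.  -186.8  121.7] rot [ 1.799e+02 -1.000e-01  8.500e+00] gap 54.4
turn first [ 0.002 -0.002  0.001] then shift cm [-0.04 -0.09  3.67] rows>= 1
```

```bash
python3 -m handwheel '[[-1,0,0,1,0,0,0],[-1,0,0,0.8,0,0,0],[-1,0,0,0.6,0,0,0],[-1,0,0,0.4,0,0,0],[-1,0,0,0.2,0,0,0],[-1,0,0,0,0,0,0],[-1,0,0,0,0,0,0]]'|sed -n 2,4p; python3 -m handwheel '[[-1,0,0,0.2,0,0,0],[-1,0,0,0,0,0,0]]'|sed -n 2,4p
```

```text
tool_pos: [546.9, -186.5, 89.8]
tcp_rot: [-180.0, 0.0, 8.5]
ft_force: [0.1, -0.1, -3.8]
tool_pos: [547.5, -186.7, 88.8]
tcp_rot: [180.0, -0.1, 8.5]
ft_force: [-0.8, 0.4, 1.7]
```

```bash
python3 -m handwheel '[[-1,0,0,0.1,0,0,0],[-1,0,0,0,0,0,0]]'|sed -n 2,4p; python3 -m handwheel '[[-1,0,0,-0.1,0,0,0],[1,0,0,0,0,0,0],[1,0,0,0,0,0,0],[1,0,0,0,0,0,0],[1,0,0,0,0,0,0],[1,0,0,-2,0,0,0],[1,0,0,-4,0,0,0],[1,0,0,-4,0,0,0],[1,0,0,-3,0,0,0],[1,-3,1.5,0,0,0,0],[1,-3,1.5,0,0,0,0],[1,0,0,0,0,0,0]]'|sed -n 2,6p; python3 -m handwheel '[[1,0,0,0,0,0,0],[1,0,0,0,0,0,0],[1,0,0,0,0,0,0]]'|sed -n 2p; python3 - <<'E'
from wf import *
p=snapshot("wrist"); q=snapshot("side")
for z in(34,38,42,46,50,54): print(z,best(p,"slim_flat","slim",548,-186,8.5,z),best(p,"tall_flat","tall",565,-329,9.2,z),best(q,"slim_flat","slim",548,-186,8.5,z),best(q,"tall_flat","tall",565,-329,9.2,z))
save(p,"w9",(150,50,550,350),2); print(proj(p,(548,-186,80)))
E
```

```text
tool_pos: [547.5, -186.7, 88.7]
tcp_rot: [180.0, -0.1, 8.5]
ft_force: [-6.3, 2.0, 8.7]
tool_pos: [489.2, -227.7, 218.7]
tcp_rot: [179.9, 0.1, 8.4]
ft_force: [-0.2, 0.7, -0.7]
finger_gap: 85.4
grip_force: 0.0
tool_pos: [492.5, -224.6, 217.8]
34 (array([ 550. , -186.5,    8.6]), np.float64(0.064), np.int64(11253)) (array([ 565.7, -334.1,    8.8]), np.float64(0.027), np.int64(22270)) (array([ 566.1, -177.2,    9.9]), np.float64(0.066), np.int64(1463)) (array([ 587.5, -321.1,    9. ]), np.float64(0.061), np.int64(2372))
38 (array([ 548.9, -186.8,    8.8]), np.float64(0.042), np.int64(11253)) (array([ 564.9, -331.9,    8.8]), np.float64(0.021), np.int64(22270)) (array([ 560.6, -179.9,   10. ]), np.float64(0.074), np.int64(1463)) (array([ 579.9, -323.4,    9.7]), np.float64(0.071), np.int64(2372))
42 (array([ 549.2, -187.4,    8.6]), np.float64(0.018), np.int64(11253)) (array([ 564.5, -329.4,    9.1]), np.float64(0.038), np.int64(22270)) (array([ 555.1, -182.9,   11.6]), np.float64(0.086), np.int64(1463)) (array([ 573.4, -325.7,   10.3]), np.float64(0.085), np.int64(2372))
46 (array([ 548.
[... 154 characters left out ...]
1.8]), np.float64(0.095), np.int64(1463)) (array([ 567.7, -327.3,   10.1]), np.float64(0.095), np.int64(2372))
50 (array([ 548.4, -188.5,    8.7]), np.float64(0.045), np.int64(11253)) (array([ 562.4, -324.6,    9.3]), np.float64(0.099), np.int64(22270)) (array([ 547.1, -187.1,   11.5]), np.float64(0.109), np.int64(1463)) (array([ 566.5, -327.9,   10.3]), np.float64(0.105), np.int64(2372))
54 (array([ 548.2, -189.4,    9.4]), np.float64(0.078), np.int64(11253)) (array([ 561.5, -321.8,    8.7]), np.float64(0.132), np.int64(22270)) (array([ 540.9, -190.8,   12.7]), np.float64(0.119), np.int64(1463)) (array([ 564.2, -328.9,   10.3]), np.float64(0.113), np.int64(2372))
[275.87911095 152.14197658]
```

View pics/w9.png

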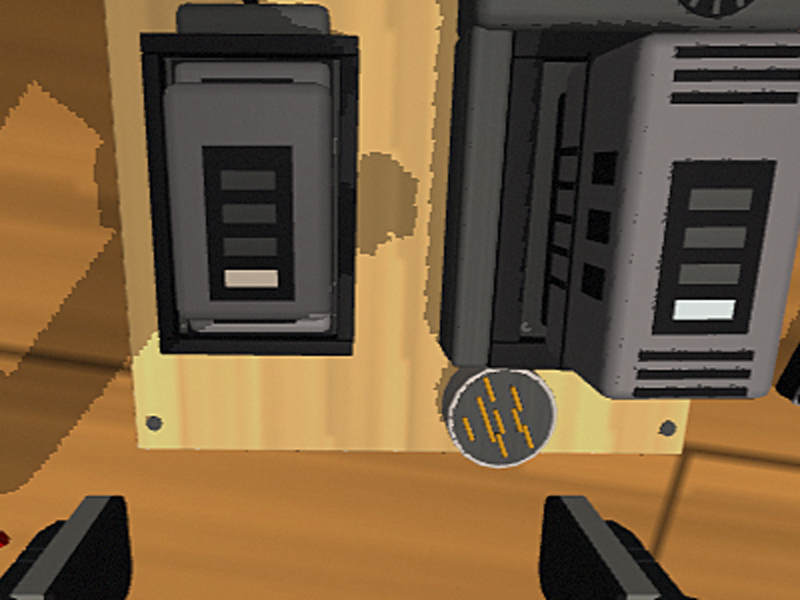

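slim_flat sits inside the compact charger's rim. In the crop the rim spans columns 145–355 and the pack 165–333, with even margins, and the fitted foot height of about 44 mm matches the raised floor. tall_flat stands in the rapid charger. All four are home and the gripper is clear.

```bash
python3 -c "
from bench import hand_in,sense
print(sense()['time']);print(hand_in())"
```

```text
44.7167
the job is handed in; nothing more can be done
None
```

I changed over all four packs and handed the job in at 44.7 s of the 144 s allowed. By my camera and contact checks each pack is upright and fully home in its socket, but the hand-in gave no verdict back.

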